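Hold test tweezers at their 14 mm gap on a reference block

TASK

Lift the sprung test tweezers out of the instrument tray, leaving the spatula and the scalpel in it, and squeeze them until their tips stand 14 mm apart, the spacing of the two gold lands on the reference block. Set the tips down gently, one in the middle of each land, with the tweezers about level, and keep still with that gap so that the reading can be taken: finish while still holding the squeezed tweezers there, without letting go. Leave the other things on the bench where they are.

Things in the scene. Friction and masses are not known exactly. Their poses are not given: they have to be found in the camera images.
- tweezers: Sprung test tweezers, 168 mm long, 52 g, lying level across the tray's two ribs. Origin on the underside, on the mid-line; x from heel to tips, y to the left arm (red grip), z up. Grey body at the heel, 50 x 20 x 14 mm (x -88 to -38 mm), with a small display; two steel arms swing in the x-y plane on sprung pivots at x -45, y +-5 mm; thin gold tips, bent down, at x +80 mm
- grip (a point): On the tweezers, midway between the grips: x +20, z +6 mm. The flat ribbed grips (left red, right black) are 36 mm long, 12 mm high (z 0 to 12). Take them here, fingers closing along y, fingertips 2 to 6 mm below the tool's underside, between the tray's ribs. Over the grips 30 mm released, 23 mm with the tips 14 mm apart (faces then parallel); 1 mm less here is 1.9 mm less at the tips
- tip_left (a point): Lowest point of the left gold tip of the tweezers (arm with the red grip), 2.5 mm thick; 60 mm ahead of the middle of the grips and 4 mm below the tool's underside. Tips are 28 mm apart, centre to centre, when released
- tip_right (a point): Lowest point of the right gold tip (arm with the black grip), likewise
- tw_left (a joint): How far the left arm is squeezed, rad: 0 released, 0.056 with the tips 14 mm apart, at most 0.085. Tip gap = 28 mm - 250 mm x this; width over the grips = 30.3 mm - 130 mm x this. The right arm follows by the same amount. Each grip pushes back with about 3 N released, 9 N with the tips 14 mm apart
- tray: Blue shallow instrument tray, 240 (x) x 170 (y) x 30 mm, walls 3 mm, floor 3 mm; does not move. Origin under its centre. Two grey ribs, 7 mm wide, run along its y at x -62 and +50 mm and rise to 13 mm above the bench; the tools lie across them
- ref_block: Dark metal reference block, 40 (x) x 50 (y) x 30 mm, with a 6 mm high foot flange 76 mm long in y, fixed to the bench; white ceramic top with two gold lands and a dark film resistor between them. Origin under its centre
- lands (a point): The middle between the two gold lands, on the flat top of the reference block, 30 mm above the bench. The lands are flush with the top, 14 mm long (x) and 5 mm wide (y), with their middles at y +7 and -7 mm. The tweezers lie along the point's x, from either end, so that each tip meets one land; either tip may be on either land
- moisture_analyser: Moisture analyser standing between the tray and the reference block, 340 (x) x 201 (y) x 208 mm high; does not move and is not used: carry the tweezers over it or round its front, and keep their heel clear of it. Origin under its centre
- spatula: Thin steel spatula with a brown handle, 183 mm long, in the tray along the +y wall; origin in its middle, on its underside; to be left there
- scalpel: Scalpel with a blue handle, 164 mm long, in the tray along the -y wall; origin in its middle, on its underside; to be left there
- beaker: Clear beaker, 54 mm across, 70 mm high, standing at the back left; origin under its centre; leave alone
- drop_bottle: Brown drop bottle with a black cap, 38 mm across, 82 mm high, back left; origin under its centre; leave alone
- vial_3: White vial with a black cap, 22 mm across, 58 mm high, back left; origin under its centre; leave alone
- vial_6: White vial with a white cap, 22 mm across, 58 mm high, back left; origin under its centre; leave alone

How it is judged:
By the outcome, as a careful person would: the job done as asked, in the order asked, and still so for the second after the job is handed in, while the arm keeps its last pose, push and grip.
It also fails if it takes over 56 s, if anything falls off the work surface, if the arm or the gripper's body presses on something with over 40 N, if the wrist force passes 120 N, or if a joint passes its speed limit or range.

ROBOT

A 6-joint arm with a two-finger parallel gripper is mounted at the origin on a cart in front of the work surface, level with it; the furniture and walls round the work are solid. World frame = base frame: x ahead of the robot, y to its left, z up, the work surface at z = 0. Lengths are in m, angles in degrees, forces in N, time in s.
With the tool pointing down it reaches from about 0.375 to 0.9 m from the base axis. Payload 3.1 kg.
Tool frame: the origin (TCP) lies on the centre line of the jaws, within the pads' length; the fingertips stand 8 mm ahead of it and the grasp point (between the pads) lies 11 mm behind it; y points along the fingers, x is the direction in which the jaws open and shut, and the axes are right-handed (so a half turn about y gives the same grasp; the last joint's range is limited). The gripper opens to 87 mm and grips with 3 to 60 N. Pads are 19 mm wide; open, the fingers measure 117 mm over their backs; the gripper's body (75 mm by 190 mm) begins 51 mm behind the grasp point.
Start: joints at [-10.227, 30.224, 82.088, -0, 67.689, -10.227], TCP at [0.625, 0, 0.231] pointing down, gripper open.
Joint ranges: [-176.69, 176.69], [-43.24, 126.21], [12.49, 139.97], [-82, 262], [0, 151.66], [-163.58, 163.58]. Speed limits (degrees/s): [159.86, 159.86, 180, 180, 180, 180].

INTERFACE

Orientations are given as a 3x3 rotation matrix whose columns are the frame's x, y, z axes.
In Python, from rig import read_state, imaging, job, spotter gives the robot as it stands.
- The arm moves only by the tool apply_moves, never from a script. Its argument "steps" is a list of rows, each an object of numbers: "x", "y", "z": the shift along the world's x, y, z in mm; "spin": the turn about the world's z in rad. In form: [{"x": .., "y": .., "z": .., "spin": ..}, ...]. A call has 1 to 12 rows; each row shifts and turns the pose as measured when the row begins; what a row does not reach is not made up. A row lasts 1/10 s, in which the tool goes at most 50 mm and 8.59 degrees, less where a joint would pass 70% of its speed; a pose out of reach is approached as far as the arm can. A call is refused whole if a number of a shift passes 50 or a number of a turn 0.15, either way. A call with a gripper value outside its range is refused whole. "grip" is the finger opening in mm, from 0 to 87, set as the call begins (left out, the last holds). The fingers move at their own pace and stop on an object; the grip force is fixed at half the most. Time passes only in rows, so rows that do not move let the fingers close. It gives the time, the measured TCP pose, the force and the opening at its end, in the units of the state.
- read_state(): the state, without advancing time (a new reading comes with each control period).
- imaging.capture(name): name is "scene" or "side" or "wrist"; returns the picture (384x512x3 uint8, red, green, blue); there is no depth.
- imaging.camera_params(name): a dict with "fov_y" (degrees; the focal length in pixels is half the picture's height over the tangent of half this angle, whatever the lens; pixels are square), "cx", "cy" (the principal point, pixels), "dist" ([k1, k2, p1, p2, k3] as OpenCV has them; the pictures are not rectified), "R" (3x3) and "t" (3): a world point X has camera coordinates R X + t. Camera axes: x right, y down, z forward; pixel columns grow to the right and rows downward; lengths in m; the calibration is good to about 2 mm. A picture is of the moment at which its call begins: read the wrist's pose just before it. camera_params takes no time and is no camera call; for the wrist camera it gives the pose at the moment of the call.
- job.hand_in(): hands the job in, once; it reports no verdict.
Trained networks look in the newest picture that a camera, given by its name, has taken for a name from the list of things; names that differ only in an ending like _2 or _b are one class to them, and where a whole thing is asked for, a point or a joint stands for the part that bears it (a point fixed in the world has none). Each returns a list of dicts, best first, with "score" (0 to 1); they miss things now and then, are a little off and sometimes report something else, mostly with a low value. They report only what shows in the picture. A call takes as long as a camera call.
- spotter.cut_out(name, camera): "mask" (384x512 bool, what is visible of it) and "rect" ([left, top, width, height] in pixels, round what is visible of it).
The state is a dict: "time_s": time; "joint_positions": joint angles; "qvel": joint speeds; "tau": joint torques, N m; "position": TCP position; "tcp_rot": TCP orientation; "force": force on the tool from outside, world axes, zero at the start; "moment": the same for the moment, N m; "opening": opening from 0.0 (shut) to 1.0 (fully open).
Only numpy, scipy, OpenCV 4.12 (cv2) and the standard library are available. Lean on these libraries where they do the work, as an engineer would, in place of code of your own. Each camera call takes 0.05 s, during which the arm holds its last target.

## Working session

There is one attempt and no reset: what is moved stays moved. The work goes in short steps, Python scripts to look and compute and a tool call to move; the robot and the scene stay as the last step left them, time stands still between calls to the robot, and variables do not carry over. Pictures are saved under pics/ and viewed, and the job is handed in when it is done.

Besides the shell and the picture viewer there is one more tool, called after "Emit:" as name(argument=value, ...) on one line, values as JSON. apply_moves: Moves the arm, as the interface text tells. Its arguments: {"type":"object","properties":{"steps":{"type":"array"},"grip":{"type":"number"}},"required":["steps"]}

```bash
ls; mkdir -p pics; python3 - <<'E'
from rig import read_state, imaging, job, spotter
import cv2, numpy as np
s=read_state(); print({k:np.round(v,3).tolist() for k,v in s.items()})
for n in ["scene","side","wrist"]:
    p=imaging.camera_params(n); print(n,{k:np.round(v,4).tolist() for k,v in p.items()})
    im=imaging.capture(n); cv2.imwrite(f"pics/{n}0.png",im[...,::-1])
E
```

```text
pics
{'time_s': 0.0, 'joint_positions': [-10.227, 30.279, 82.157, -0.001, 67.686, -10.227], 'qvel': [-0.041, -0.015, -0.066, 0.096, 0.061, -0.045], 'tau': [-0.001, -44.005, -17.659, 0.063, 0.058, -0.0], 'position': [0.624, 0.0, 0.23], 'tcp_rot': [[1.0, -0.002, -0.0], [0.0, 0.0, 1.0], [-0.002, -1.0, 0.0]], 'force': [-0.399, -0.142, 0.537], 'moment': [-0.022, 0.001, 0.064], 'opening': 1.0}
scene {'fov_y': 55.792, 'cx': 258.6026, 'cy': 189.528, 'dist': [0.036, 0.0, 0.0, 0.0, 0.0], 'R': [[0.6765, -0.7364, 0.0013], [-0.4496, -0.4145, -0.7912], [0.5832, 0.5347, -0.6116]], 't': [-0.3222, 0.3369, 0.7758]}
side {'fov_y': 49.8406, 'cx': 253.8384, 'cy': 191.8262, 'dist': [0.0351, 0.0, 0.0, 0.0, 0.0], 'R': [[-0.9338, 0.3577, -0.008], [0.239, 0.6071, -0.7578], [-0.2662, -0.7096, -0.6524]], 't': [0.4582, -0.1462, 1.4967]}
wrist {'fov_y': 70.3722, 'cx': 257.405, 'cy': 187.4774, 'dist': [-0.0595, 0.0, 0.0, 0.0, 0.0], 'R': [[1.0, -0.001, -0.0018], [-0.0004, -0.9538, 0.3005], [-0.002, -0.3005, -0.9538]], 't': [-0.625, -0.0358, 0.3924]}
```

View pics/scene0.png

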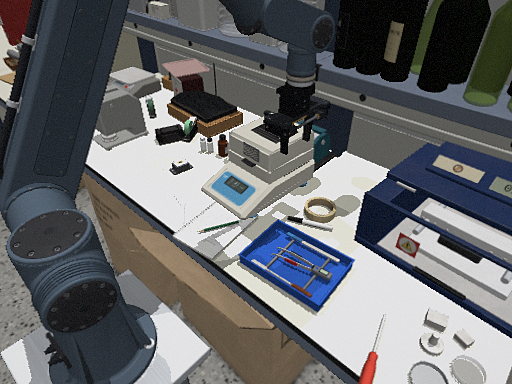

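View pics/side0.png

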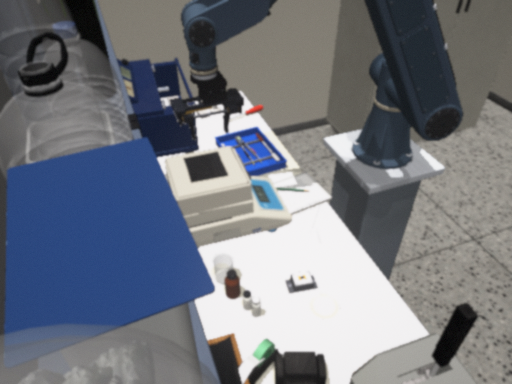

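View pics/wrist0.png

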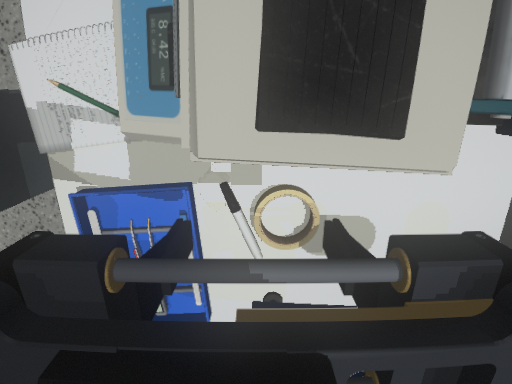

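```bash
cat > h.py <<'E'
from rig import read_state, imaging, job, spotter
import cv2, numpy as np
def K(p):
    f=192/np.tan(np.radians(p["fov_y"])/2); return np.array([[f,0,p["cx"]],[0,f,p["cy"]],[0,0,1.]])
def proj(p,X):
    X=np.atleast_2d(np.array(X,float)); R=np.array(p["R"]); t=np.array(p["t"])
    return cv2.projectPoints(X,cv2.Rodrigues(R)[0],t,K(p),np.array(p["dist"],float))[0][:,0]
def back(p,uv,z):
    uv=np.array(uv,float).reshape(-1,1,2); n=cv2.undistortPoints(uv,K(p),np.array(p["dist"],float))[:,0]
    R=np.array(p["R"]); t=np.array(p["t"]); c=-R.T@t
    d=np.c_[n,np.ones(len(n))]@R
    return c+d*((z-c[2])/d[:,2])[:,None]
def snap(cam,name):
    p=imaging.camera_params(cam); im=imaging.capture(cam); cv2.imwrite(f"pics/{name}.png",im[...,::-1]); return p,im
def st():
    s=read_state(); return {k:np.round(s[k],4).tolist() for k in ("time_s","position","tcp_rot","force","opening")}
E
python3 - <<'E'
from h import *
for cam in ["scene","side"]:
    p=imaging.camera_params(cam)
    for n,z in [("tweezers",.02),("tray",.03),("ref_block",.03)]:
        for r in spotter.cut_out(n,cam)[:1]:
            m=r["mask"]; v,u=np.nonzero(m)
            c=[u.mean(),v.mean()]
            rect=cv2.minAreaRect(np.c_[u,v].astype(np.float32)); box=cv2.boxPoints(rect)
            print(cam,n,round(r["score"],2),m.sum(),np.round(c,1),np.round(back(p,[c],z),4)); print(np.round(back(p,box,z)[:,:2],3).tolist())
print(st())
for cam,(u0,v0,w,h) in {"scene":(230,210,130,100)}.items():
    im=cv2.imread(f"pics/{cam}0.png")[v0:v0+h,u0:u0+w]; cv2.imwrite("pics/c1.png",cv2.resize(im,None,fx=6,fy=6,interpolation=cv2.INTER_CUBIC))
im=cv2.imread("pics/scene0.png")[145:190,155:215]; cv2.imwrite("pics/c2.png",cv2.resize(im,None,fx=10,fy=10,interpolation=cv2.INTER_CUBIC))
E
```

```text
scene tweezers 0.65 448 [307.7 265.4] [[ 0.4567 -0.1883  0.02  ]]
[[0.427, -0.112], [0.467, -0.099], [0.48, -0.25], [0.442, -0.258]]
scene tray 0.72 4939 [295.7 263.1] [[ 0.4345 -0.1662  0.03  ]]
[[0.337, -0.043], [0.562, 0.034], [0.547, -0.272], [0.355, -0.297]]
scene ref_block 0.54 227 [179.5 166.4] [[0.5054 0.4015 0.03  ]]
[[0.486, 0.445], [0.568, 0.44], [0.532, 0.366], [0.455, 0.373]]
side tweezers 0.71 44 [251.5 150.4] [[ 0.4413 -0.1513  0.02  ]]
[[0.452, -0.195], [0.444, -0.202], [0.429, -0.106], [0.437, -0.1]]
side tray 0.97 1862 [253.4 150.8] [[ 0.4411 -0.133   0.03  ]]
[[0.563, -0.251], [0.389, -0.415], [0.344, -0.033], [0.497, 0.076]]
{'time_s': 0.45, 'position': [0.6249, 0.0, 0.2305], 'tcp_rot': [[1.0, -0.0002, 0.0], [-0.0, 0.0, 1.0], [-0.0002, -1.0, 0.0]], 'force': [0.2635, -0.3652, -0.357], 'opening': 0.9973}
```

View pics/c1.png

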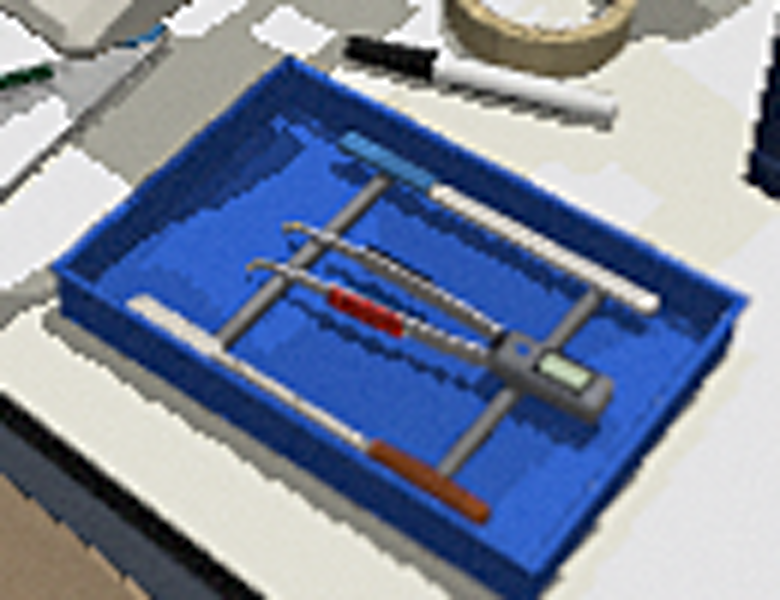

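View pics/c2.png

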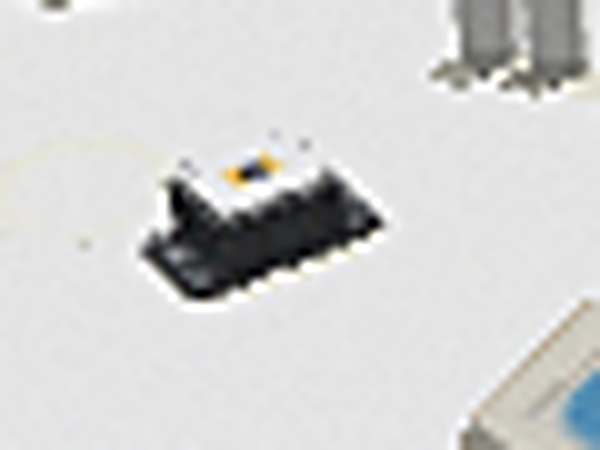

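```bash
python3 - <<'E'
from h import *
p=imaging.camera_params("scene")
o=np.array([230,210]);
def c1(x,y): return (np.array([x,y])/6+o-0.4)
for n,x,y,z in [("red",365,312,.024),("black",398,262,.024),("tipL",258,265,.017),("tipR",293,228,.017),("heel",600,395,.025),("trayc far-left",290,60,.03),("right",745,298,.03),("left",55,268,.03)]:
    print(n,np.round(back(p,[c1(x,y)],z)[0],4))
o2=np.array([155,145])
for n,x,y in [("g1",237,175),("g2",268,163)]: print(n,np.round(back(p,[np.array([x,y])/10+o2-.45],.03)[0],4))
for n,x,y in [("fl",145,252),("fr",195,297),("fr2",380,222)]: print(n,np.round(back(p,[np.array([x,y])/10+o2-.45],.003)[0],4))
# analyser near face from wrist image 0
print(spotter.cut_out("moisture_analyser","scene")[0]["rect"])
ps=imaging.camera_params("side")
for uv in [(268,216),(253,243),(187,242)]: print(np.round(back(ps,[uv],.0)[0],3))
E
```

```text
red [ 0.4336 -0.1502  0.024 ]
black [ 0.4658 -0.1431  0.024 ]
tipL [ 0.4277 -0.095   0.017 ]
tipR [ 0.4552 -0.0922  0.017 ]
heel [ 0.4638 -0.2492  0.025 ]
trayc far-left [ 0.5285 -0.0279  0.03  ]
right [ 0.5456 -0.2673  0.03  ]
left [ 0.3576 -0.0389  0.03  ]
g1 [0.5197 0.4269 0.03  ]
g2 [0.5319 0.4251 0.03  ]
fl [0.4895 0.4464 0.003 ]
fr [0.4846 0.4108 0.003 ]
fr2 [0.5585 0.4    0.003 ]
[200.5, 135.2, 6.6, 15.8]
[0.507 0.161 0.   ]
[0.588 0.247 0.   ]
[0.76  0.175 0.   ]
```

Emit:
apply_moves(steps=[{"x":-30,"y":-32,"z":-5},{"x":-30,"y":-32,"z":-5},{"x":-30,"y":-32,"z":-5},{"x":-30,"y":-32,"z":-5},{"x":-30,"y":-32,"z":-5},{"x":-26,"y":-30,"z":-5},{"x":0,"y":0,"z":0},{"x":0,"y":0,"z":0}], grip=50)

```text
invalid input at $.steps[0]: expected keys x, y, z, spin
```

```bash
python3 - <<'E'
from h import *
print(st()); p,im=snap("wrist","w1")
cv2.imwrite("pics/w1b.png",cv2.resize(im[...,::-1],None,fx=1.5,fy=1.5,interpolation=cv2.INTER_CUBIC))
E
```

```text
{'time_s': 0.5, 'position': [0.625, 0.0001, 0.2305], 'tcp_rot': [[1.0, -0.0001, 0.0], [-0.0, 0.0, 1.0], [-0.0001, -1.0, 0.0]], 'force': [-0.7479, 0.3411, 0.0083], 'opening': 0.9981}
```

View pics/w1b.png

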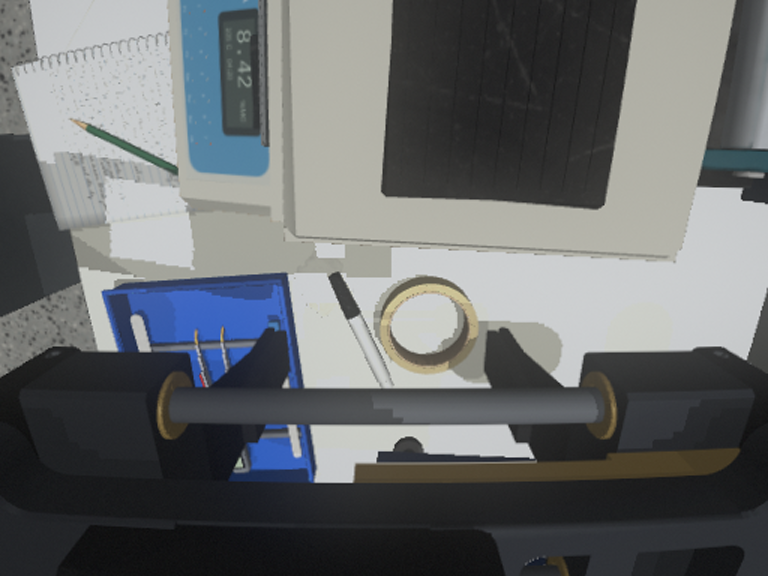

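The picture is the start view again, as the call was refused for the missing spin key. Sending it again.

Emit:
apply_moves(steps=[{"x":-30,"y":-32,"z":-5,"spin":0},{"x":-30,"y":-32,"z":-5,"spin":0},{"x":-30,"y":-32,"z":-5,"spin":0},{"x":-30,"y":-32,"z":-5,"spin":0},{"x":-30,"y":-32,"z":-5,"spin":0},{"x":-26,"y":-30,"z":-5,"spin":0},{"x":0,"y":0,"z":0,"spin":0},{"x":0,"y":0,"z":0,"spin":0}], grip=50)

```text
time_s: 1.35
position: [0.4453, -0.1952, 0.2014]
tcp_rot: [[1.0, 0.009, -0.003], [0.003, -0.003, 1.0], [0.009, -1.0, -0.003]]
force: [0.3, 0.1, 0.5]
opening: 0.582
```

```bash
python3 - <<'E'
from h import *
print(st()); p,im=snap("wrist","w2")
cv2.imwrite("pics/w2b.png",cv2.resize(im[...,::-1],None,fx=1.5,fy=1.5,interpolation=cv2.INTER_CUBIC))
import json; json.dump({k:np.array(v).tolist() for k,v in p.items()},open("w2.json","w"))
E
```

```text
{'time_s': 1.35, 'position': [0.4453, -0.1952, 0.2014], 'tcp_rot': [[1.0, 0.009, -0.0031], [0.0031, -0.0027, 1.0], [0.009, -1.0, -0.0028]], 'force': [0.3462, 0.141, 0.4595], 'opening': 0.5821}
```

View pics/w2b.png

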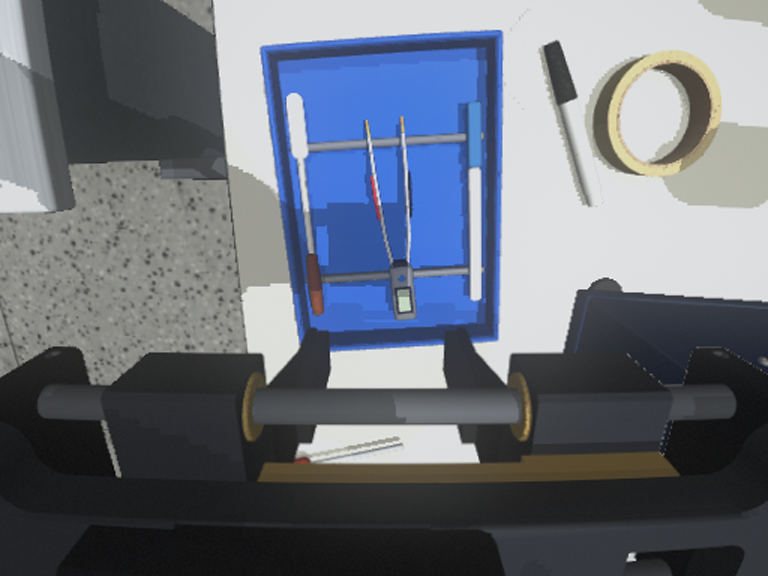

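```bash
python3 - <<'E'
from h import *
im=cv2.imread("pics/w2.png")[70:220,225:295]; cv2.imwrite("pics/c3.png",cv2.resize(im,None,fx=4,fy=4,interpolation=cv2.INTER_NEAREST))
E
```

```text
(no output)
```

View pics/c3.png

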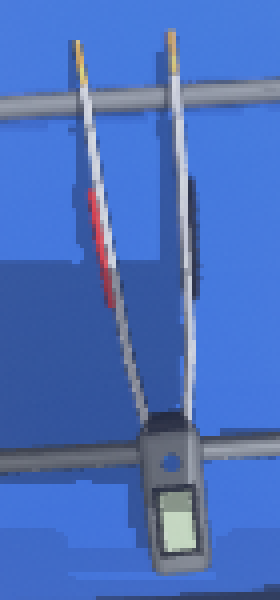

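```bash
python3 - <<'E'
from h import *
import json
from scipy.optimize import least_squares
p=json.load(open("w2.json"))
px=lambda x,y:np.array([x/4+225-.375,y/4+70-.375])
obs=[(80,14,.012,78,42),(80,-14,.012,171,32),(-88,10,.027,157,573),(-88,-10,.027,211,567),(38,15.2,.025,89,190),(2,15,.025,106,307),(38,-15.2,.025,195,178),(2,-15,.025,198,298)]
uv=np.array([px(a,b) for *_,a,b in obs])
def X(q):
    c,s=np.cos(q[2]),np.sin(q[2])
    return np.array([[q[0]+(c*a-s*b)/1000,q[1]+(s*a+c*b)/1000,z] for a,b,z,*_ in obs])
r=least_squares(lambda q:(proj(p,X(q))-uv).ravel(),[.449,-.17,1.57],loss="soft_l1")
q=r.x;print(q[:2],np.degrees(q[2]));print(np.round(proj(p,X(q))-uv,1))
c,s=np.cos(q[2]),np.sin(q[2]);print("grip",q[0]+.02*c,q[1]+.02*s)
for z,uvs in [(.03,[(261,47),(502,31),(497,340)])]: print(np.round(back(p,np.array(uvs)/1.5,z),4))
E
```

```text
[ 0.45511917 -0.16518489] 96.63732888356479
[[-0.2 -0.2]
 [ 0.1 -0.5]
 [-0.9  1.9]
 [ 0.8  1.7]
 [ 0.2 -0.5]
 [-0.2  0.4]
 [-0.7 -0.5]
 [ 1.3 -0.2]]
grip 0.4528074789440827 -0.1453189355894676
[[ 0.3574 -0.038   0.03  ]
 [ 0.5309 -0.0268  0.03  ]
 [ 0.5461 -0.27    0.03  ]]
```

Emit:
apply_moves(steps=[{"x":7,"y":25,"z":0,"spin":0.06},{"x":0,"y":25,"z":-15,"spin":0.053},{"x":0,"y":0,"z":-40,"spin":0},{"x":0,"y":0,"z":-40,"spin":0},{"x":0,"y":0,"z":-40,"spin":0},{"x":0,"y":0,"z":0,"spin":0},{"x":0,"y":0,"z":0,"spin":0}], grip=50)

```text
time_s: 2.1
position: [0.4635, -0.1387, 0.0659]
tcp_rot: [[0.991, 0.024, -0.134], [0.135, -0.009, 0.991], [0.022, -1.0, -0.012]]
force: [0.3, -0.1, 0.7]
opening: 0.577
```

```bash
python3 - <<'E'
from h import *
print(st()); p,im=snap("wrist","w3")
cv2.imwrite("pics/w3b.png",cv2.resize(im[...,::-1],None,fx=1.5,fy=1.5,interpolation=cv2.INTER_CUBIC))
import json; json.dump({k:np.array(v).tolist() for k,v in p.items()},open("w3.json","w"))
E
```

```text
{'time_s': 2.1, 'position': [0.4635, -0.1387, 0.0659], 'tcp_rot': [[0.9906, 0.0239, -0.1345], [0.1347, -0.0085, 0.9908], [0.0225, -0.9997, -0.0116]], 'force': [0.3325, -0.1367, 0.7188], 'opening': 0.5769}
```

View pics/w3b.png

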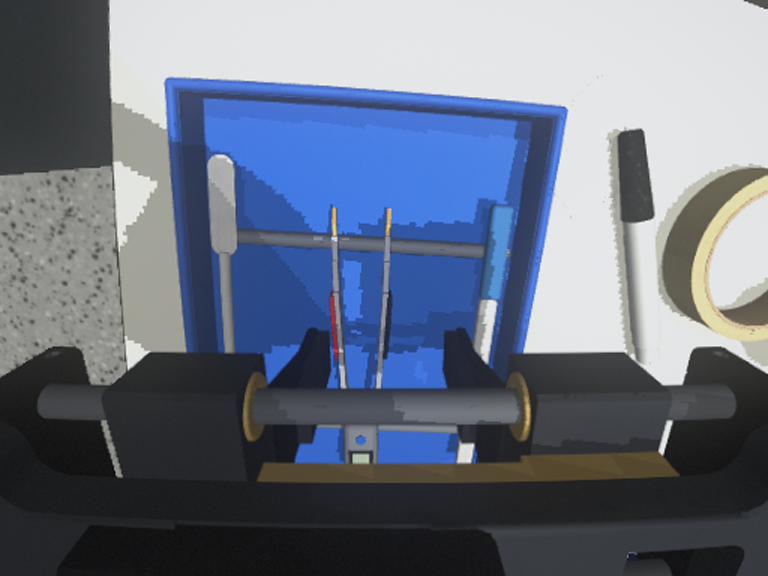

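```bash
cat > fit.py <<'E'
from h import *
import json
from scipy.optimize import least_squares
def fit(p,obs):
    uv=np.array([o[3:] for o in obs],float)
    def X(q):
        c,s=np.cos(q[2]),np.sin(q[2])
        return np.array([[q[0]+(c*a-s*b)/1000,q[1]+(s*a+c*b)/1000,z] for a,b,z,*_ in obs])
    r=least_squares(lambda q:(proj(p,X(q))-uv).ravel(),[.449,-.17,1.57],loss="soft_l1")
    q=r.x;print(q[:2],np.degrees(q[2]));print(np.round(proj(p,X(q))-uv,1).tolist())
    c,s=np.cos(q[2]),np.sin(q[2]);print("grip",q[0]+.02*c,q[1]+.02*s)
E
python3 - <<'E'
from fit import *
p=json.load(open("w3.json"))
f=lambda x,y:(x/1.5-.17,y/1.5-.17)
obs=[(80,14,.012,*f(334,207)),(80,-14,.012,*f(388,208)),(38,15.2,.025,*f(330,292)),(38,-15.2,.025,*f(391,291)),(-38,10,.027,*f(346,427)),(-38,-10,.027,*f(377,427))]
fit(p,obs)
print(np.round(back(p,[f(318,235),f(497,251)],.013),4))
im=cv2.imread("pics/w3.png")[130:310,200:290]; cv2.imwrite("pics/c4.png",cv2.resize(im,None,fx=3.3,fy=3.3,interpolation=cv2.INTER_NEAREST))
E
```

```text
[ 0.45515357 -0.16397287] 96.89425561005676
[[-0.5, 0.0], [0.5, -0.3], [0.2, 1.6], [-0.3, 2.4], [-1.6, -2.9], [1.4, -2.9]]
grip 0.4527528284673443 -0.14411748155718776
[[ 0.4254 -0.1012  0.013 ]
 [ 0.5187 -0.0976  0.013 ]]
```

View pics/c4.png

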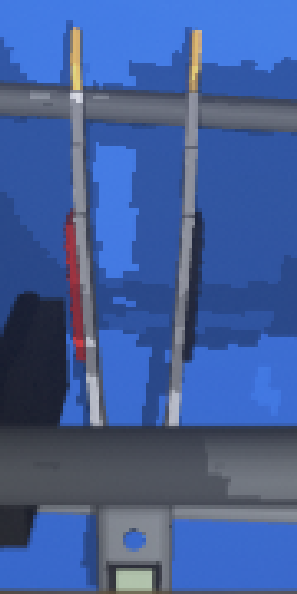

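Emit:
apply_moves(steps=[{"x":-3,"y":-2,"z":0,"spin":-0.008},{"x":-3,"y":-2,"z":0,"spin":-0.008},{"x":-3,"y":-2,"z":-8,"spin":0},{"x":-2,"y":0,"z":-8,"spin":0},{"x":0,"y":0,"z":-8,"spin":0},{"x":0,"y":0,"z":-8,"spin":0},{"x":0,"y":0,"z":0,"spin":0},{"x":0,"y":0,"z":0,"spin":0}])

```text
time_s: 2.95
position: [0.4553, -0.1477, 0.0383]
tcp_rot: [[0.993, 0.036, -0.116], [0.117, -0.016, 0.993], [0.034, -0.999, -0.021]]
force: [-1.1, -0.6, 0.4]
opening: 0.577
```

Emit:
apply_moves(steps=[{"x":0,"y":0,"z":0,"spin":0},{"x":0,"y":0,"z":0,"spin":0},{"x":0,"y":0,"z":0,"spin":0}])

```text
time_s: 3.25
position: [0.4554, -0.1476, 0.0381]
tcp_rot: [[0.993, 0.036, -0.117], [0.117, -0.016, 0.993], [0.034, -0.999, -0.02]]
force: [0.1, 0.7, -0.3]
opening: 0.574
```

Emit:
apply_moves(steps=[{"x":0,"y":0,"z":8,"spin":0},{"x":0,"y":0,"z":8,"spin":0},{"x":0,"y":0,"z":8,"spin":0},{"x":0,"y":0,"z":8,"spin":0}])

```text
time_s: 3.65
position: [0.4552, -0.1473, 0.0725]
tcp_rot: [[0.993, 0.036, -0.117], [0.117, -0.016, 0.993], [0.033, -0.999, -0.02]]
force: [0.6, -0.5, 0.9]
opening: 0.578
```

```bash
python3 - <<'E'
from h import *
s=read_state()
print({k:np.round(s[k],3).tolist() for k in s})
E
```

```text
{'time_s': 3.65, 'joint_positions': [-31.531, 34.41, 112.059, 0.548, 31.317, -38.724], 'qvel': [-0.062, -10.745, -2.435, -0.202, 12.842, 0.29], 'tau': [0.009, -35.457, -6.65, 0.032, -0.198, -0.001], 'position': [0.455, -0.147, 0.073], 'tcp_rot': [[0.993, 0.036, -0.117], [0.117, -0.016, 0.993], [0.033, -0.999, -0.02]], 'force': [0.562, -0.501, 0.9], 'moment': [0.065, -0.037, 0.023], 'opening': 0.578}
```

Emit:
apply_moves(steps=[{"x":10,"y":0,"z":0,"spin":0},{"x":10,"y":0,"z":0,"spin":0},{"x":10,"y":0,"z":0,"spin":0},{"x":0,"y":0,"z":0,"spin":0}])

```text
time_s: 4.05
position: [0.4897, -0.1482, 0.075]
tcp_rot: [[0.992, 0.041, -0.116], [0.117, -0.019, 0.993], [0.038, -0.999, -0.024]]
force: [-0.6, -0.6, 0.5]
opening: 0.576
```

Emit:
apply_moves(steps=[{"x":-10,"y":0,"z":0,"spin":0},{"x":-10,"y":0,"z":0,"spin":0},{"x":-10,"y":0,"z":0,"spin":0},{"x":0,"y":0,"z":0,"spin":0}])

```text
time_s: 4.45
position: [0.4552, -0.1467, 0.0736]
tcp_rot: [[0.992, 0.036, -0.118], [0.118, -0.016, 0.993], [0.034, -0.999, -0.02]]
force: [0.2, 0.2, 0.2]
opening: 0.576
```

Emit:
apply_moves(steps=[{"x":0,"y":0,"z":8,"spin":0},{"x":0,"y":0,"z":8,"spin":0},{"x":0,"y":0,"z":8,"spin":0},{"x":0,"y":0,"z":0,"spin":0}])

```text
time_s: 4.85
position: [0.4548, -0.1471, 0.1]
tcp_rot: [[0.993, 0.036, -0.116], [0.117, -0.016, 0.993], [0.034, -0.999, -0.02]]
force: [0.2, 0.1, -0.6]
opening: 0.573
```

Emit:
apply_moves(steps=[{"x":0,"y":0,"z":-8,"spin":0},{"x":0,"y":0,"z":-8,"spin":0},{"x":0,"y":0,"z":-8,"spin":0},{"x":0,"y":0,"z":0,"spin":0}])

```text
time_s: 5.25
position: [0.4556, -0.1473, 0.0744]
tcp_rot: [[0.992, 0.038, -0.117], [0.117, -0.017, 0.993], [0.036, -0.999, -0.022]]
force: [-0.1, -0.2, 0.8]
opening: 0.573
```

Emit:
apply_moves(steps=[{"x":0,"y":0,"z":45,"spin":0},{"x":0,"y":0,"z":45,"spin":0},{"x":0,"y":0,"z":45,"spin":0}])

```text
time_s: 5.55
position: [0.4495, -0.144, 0.2023]
tcp_rot: [[0.993, 0.014, -0.116], [0.116, -0.003, 0.993], [0.014, -1.0, -0.004]]
force: [0.8, -0.4, 0.3]
opening: 0.575
```

Emit:
apply_moves(steps=[{"x":0,"y":0,"z":0,"spin":0}])

```text
time_s: 5.65
position: [0.4527, -0.1457, 0.2068]
tcp_rot: [[0.993, 0.024, -0.117], [0.117, -0.008, 0.993], [0.023, -1.0, -0.011]]
force: [1.0, -0.4, 0.2]
opening: 0.573
```

Emit:
apply_moves(steps=[{"x":0,"y":0,"z":0,"spin":0}])

```text
time_s: 5.75
position: [0.4525, -0.1456, 0.207]
tcp_rot: [[0.993, 0.024, -0.117], [0.117, -0.009, 0.993], [0.023, -1.0, -0.012]]
force: [-0.2, 0.9, 0.2]
opening: 0.574
```

Emit:
apply_moves(steps=[{"x":0,"y":0,"z":-9,"spin":0},{"x":0,"y":0,"z":-10,"spin":0},{"x":0,"y":0,"z":-10,"spin":0},{"x":0,"y":0,"z":-10,"spin":0},{"x":0,"y":0,"z":-10,"spin":0},{"x":0,"y":0,"z":-10,"spin":0},{"x":0,"y":0,"z":-10,"spin":0},{"x":0,"y":0,"z":-10,"spin":0},{"x":0,"y":0,"z":-10,"spin":0},{"x":0,"y":0,"z":-10,"spin":0},{"x":0,"y":0,"z":-5,"spin":0},{"x":0,"y":0,"z":0,"spin":0}])

```text
time_s: 6.95
position: [0.4474, -0.1427, 0.0855]
tcp_rot: [[0.993, 0.008, -0.116], [0.116, 0.001, 0.993], [0.008, -1.0, -0.0]]
force: [-0.1, 1.3, 0.6]
opening: 0.571
```

Emit:
apply_moves(steps=[{"x":0,"y":0,"z":50,"spin":0},{"x":0,"y":0,"z":50,"spin":0},{"x":0,"y":0,"z":0,"spin":0},{"x":0,"y":0,"z":0,"spin":0}])

```text
time_s: 7.35
position: [0.4463, -0.1422, 0.1847]
tcp_rot: [[0.993, 0.0, -0.116], [0.116, 0.006, 0.993], [0.001, -1.0, 0.006]]
force: [0.9, 1.2, -0.7]
opening: 0.573
```

Emit:
apply_moves(steps=[{"x":3,"y":-1,"z":-12,"spin":0},{"x":3,"y":-1,"z":-12,"spin":0},{"x":1,"y":0,"z":-12,"spin":0},{"x":0,"y":0,"z":-12,"spin":0},{"x":0,"y":0,"z":-12,"spin":0},{"x":0,"y":0,"z":-12,"spin":0},{"x":0,"y":0,"z":-12,"spin":0},{"x":0,"y":0,"z":-12,"spin":0},{"x":0,"y":0,"z":-12,"spin":0},{"x":0,"y":0,"z":-12,"spin":0},{"x":0,"y":0,"z":-12,"spin":0},{"x":0,"y":0,"z":0,"spin":0}])

```text
time_s: 8.55
position: [0.4435, -0.1383, 0.0288]
tcp_rot: [[0.993, -0.024, -0.114], [0.115, 0.021, 0.993], [-0.022, -0.999, 0.023]]
force: [-0.7, 0.0, 0.3]
opening: 0.577
```

Emit:
apply_moves(steps=[{"x":1,"y":0,"z":11,"spin":0},{"x":1,"y":0,"z":11,"spin":0},{"x":1,"y":0,"z":11,"spin":0},{"x":1,"y":0,"z":11,"spin":0},{"x":1,"y":0,"z":11,"spin":0},{"x":1,"y":0,"z":11,"spin":0},{"x":0,"y":0,"z":0,"spin":0}])

```text
time_s: 9.25
position: [0.45, -0.138, 0.1026]
tcp_rot: [[0.993, -0.021, -0.115], [0.115, 0.019, 0.993], [-0.019, -1.0, 0.021]]
force: [0.1, -0.2, -0.7]
opening: 0.574
```

Emit:
apply_moves(steps=[{"x":0,"y":0,"z":-20,"spin":0},{"x":0,"y":0,"z":0,"spin":0},{"x":0,"y":0,"z":-20,"spin":0},{"x":0,"y":0,"z":0,"spin":0}])

```text
time_s: 9.65
position: [0.4517, -0.1387, 0.066]
tcp_rot: [[0.993, -0.014, -0.115], [0.115, 0.015, 0.993], [-0.012, -1.0, 0.016]]
force: [-0.5, 0.4, -0.0]
opening: 0.574
```

Emit:
apply_moves(steps=[{"x":0,"y":-3,"z":-17,"spin":0},{"x":0,"y":0,"z":0,"spin":0},{"x":0,"y":-3,"z":-18,"spin":0},{"x":0,"y":0,"z":0,"spin":0}])

```text
time_s: 10.05
position: [0.4533, -0.1455, 0.0342]
tcp_rot: [[0.993, -0.011, -0.115], [0.116, 0.013, 0.993], [-0.009, -1.0, 0.014]]
force: [0.0, -0.4, 0.2]
opening: 0.576
```

Well aligned. Last 17 mm down, then close.

Emit:
apply_moves(steps=[{"x":0,"y":0,"z":-9,"spin":0},{"x":0,"y":0,"z":0,"spin":0},{"x":0,"y":0,"z":-8,"spin":0},{"x":0,"y":0,"z":0,"spin":0}])

```text
time_s: 10.45
position: [0.4547, -0.1458, 0.0193]
tcp_rot: [[0.993, -0.007, -0.116], [0.116, 0.011, 0.993], [-0.006, -1.0, 0.012]]
force: [-0.5, -0.2, 0.6]
opening: 0.575
```

```bash
python3 - <<'E'
from h import *
print(st()); p,im=snap("wrist","w4")
cv2.imwrite("pics/w4b.png",cv2.resize(im[...,::-1],None,fx=1.5,fy=1.5,interpolation=cv2.INTER_CUBIC))
E
```

```text
{'time_s': 10.45, 'position': [0.4547, -0.1458, 0.0193], 'tcp_rot': [[0.9932, -0.0072, -0.1158], [0.1159, 0.0108, 0.9932], [-0.0059, -0.9999, 0.0116]], 'force': [-0.501, -0.2344, 0.6286], 'opening': 0.5755}
```

View pics/w4b.png

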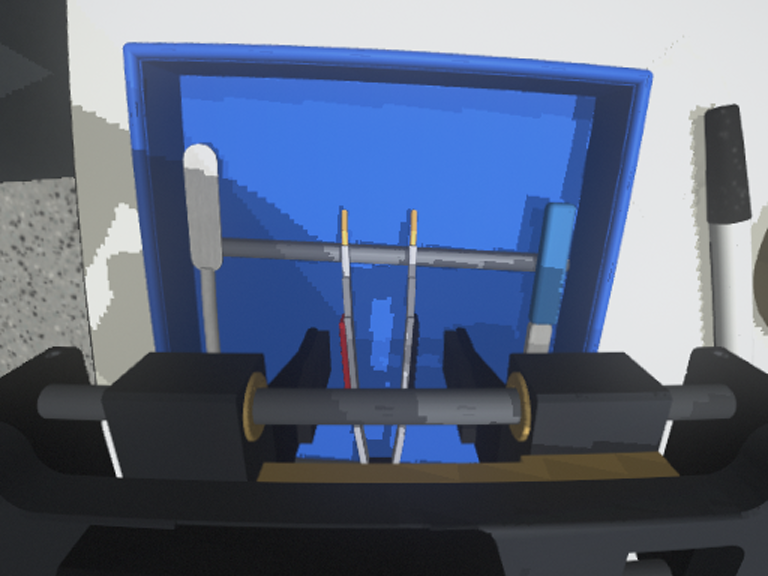

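Emit:
apply_moves(steps=[{"x":-2.5,"y":0,"z":-2,"spin":0},{"x":0,"y":0,"z":0,"spin":0},{"x":0,"y":0,"z":0,"spin":0}])

```text
time_s: 10.8
position: [0.4523, -0.1459, 0.0177]
tcp_rot: [[0.993, -0.006, -0.116], [0.116, 0.01, 0.993], [-0.005, -1.0, 0.011]]
force: [0.9, 0.1, -0.2]
opening: 0.572
```

Emit:
apply_moves(steps=[{"x":0,"y":0,"z":0,"spin":0},{"x":0,"y":0,"z":0,"spin":0},{"x":0,"y":0,"z":0,"spin":0},{"x":0,"y":0,"z":0,"spin":0},{"x":0,"y":0,"z":0,"spin":0},{"x":0,"y":0,"z":0,"spin":0}], grip=26)

```text
time_s: 11.4
position: [0.4523, -0.1458, 0.0179]
tcp_rot: [[0.993, -0.006, -0.116], [0.116, 0.01, 0.993], [-0.005, -1.0, 0.011]]
force: [-0.3, 0.1, -0.0]
opening: 0.303
```

```bash
python3 - <<'E'
from h import *
print(st()); p,im=snap("wrist","w5")
cv2.imwrite("pics/w5b.png",cv2.resize(im[...,::-1],None,fx=1.5,fy=1.5,interpolation=cv2.INTER_CUBIC))
E
```

```text
{'time_s': 11.4, 'position': [0.4523, -0.1458, 0.0179], 'tcp_rot': [[0.9932, -0.0064, -0.116], [0.1161, 0.0104, 0.9932], [-0.0051, -0.9999, 0.011]], 'force': [-0.3002, 0.1243, -0.0019], 'opening': 0.3029}
```

View pics/w5b.png

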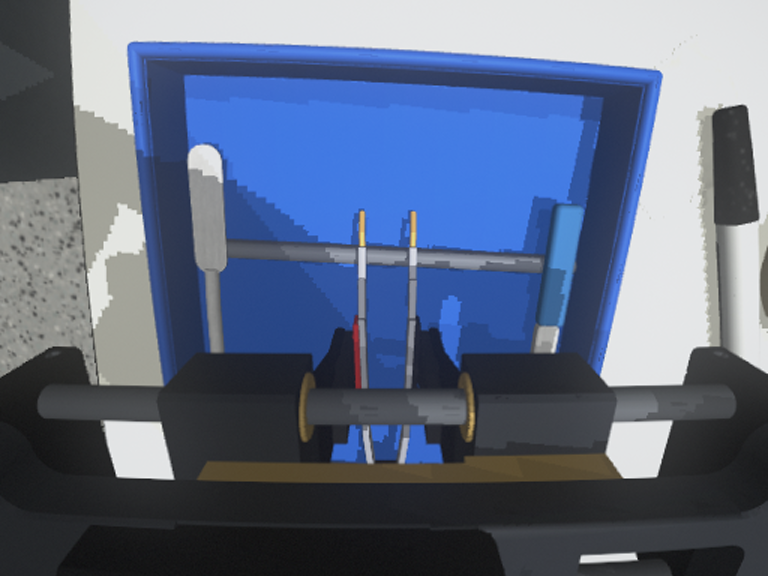

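Emit:
apply_moves(steps=[{"x":0,"y":0,"z":0,"spin":0},{"x":0,"y":0,"z":0,"spin":0},{"x":0,"y":0,"z":0,"spin":0},{"x":0,"y":0,"z":0,"spin":0}], grip=22.8)

```text
time_s: 11.85
position: [0.4521, -0.1457, 0.0179]
tcp_rot: [[0.993, -0.007, -0.116], [0.116, 0.011, 0.993], [-0.005, -1.0, 0.011]]
force: [-0.4, -0.6, -0.4]
opening: 0.264
```

```bash
python3 - <<'E'
from h import *
print(st()); p,im=snap("wrist","w6"); print(read_state()["opening"]*87)
cv2.imwrite("pics/w6c.png",cv2.resize(im[130:310,200:320,::-1],None,fx=3.3,fy=3.3,interpolation=cv2.INTER_NEAREST))
E
```

```text
{'time_s': 11.85, 'position': [0.4521, -0.1457, 0.0179], 'tcp_rot': [[0.9932, -0.0068, -0.116], [0.1161, 0.0105, 0.9932], [-0.0055, -0.9999, 0.0112]], 'force': [-0.3888, -0.5659, -0.4113], 'opening': 0.2643}
22.772505963400246
```

View pics/w6c.png

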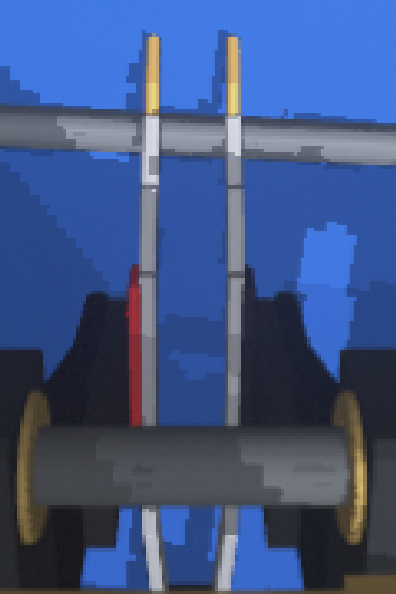

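Emit:
apply_moves(steps=[{"x":0,"y":0,"z":5,"spin":0},{"x":0,"y":0,"z":8,"spin":0},{"x":0,"y":0,"z":10,"spin":0},{"x":0,"y":0,"z":12,"spin":0},{"x":0,"y":0,"z":12,"spin":0},{"x":0,"y":0,"z":12,"spin":0},{"x":0,"y":0,"z":12,"spin":0},{"x":0,"y":0,"z":12,"spin":0},{"x":0,"y":0,"z":0,"spin":0},{"x":0,"y":0,"z":0,"spin":0}])

```text
time_s: 12.9
position: [0.4525, -0.1459, 0.1103]
tcp_rot: [[0.993, -0.002, -0.116], [0.116, 0.008, 0.993], [-0.001, -1.0, 0.008]]
force: [-0.3, -0.7, -0.5]
opening: 0.269
```

```bash
python3 - <<'E'
from h import *
print(st()); p,im=snap("wrist","w7"); p2,im2=snap("scene","s7")
a=cv2.resize(im[130:310,200:320,::-1],None,fx=3.3,fy=3.3,interpolation=cv2.INTER_NEAREST)
b=cv2.resize(im2[180:310,220:350,::-1],(390,594),interpolation=cv2.INTER_CUBIC)
cv2.imwrite("pics/w7c.png",np.hstack([a,b]))
import json
for n,x in(("w6",0),("w7",0)):
    im=cv2.imread(f"pics/{n}.png"); hsv=cv2.cvtColor(im,cv2.COLOR_BGR2HSV)
    m=cv2.inRange(hsv,(12,90,90),(30,255,255)); m[:120]=0; m[200:]=0; m[:,:220]=0;m[:,300:]=0
    k,_,s,c=cv2.connectedComponentsWithStats(m); print(n,[(s[i].tolist(),np.round(c[i],2).tolist()) for i in range(1,k) if s[i][4]>10])
E
```

```text
{'time_s': 12.9, 'position': [0.4525, -0.1459, 0.1103], 'tcp_rot': [[0.9932, -0.0019, -0.1161], [0.1161, 0.0077, 0.9932], [-0.001, -1.0, 0.0078]], 'force': [-0.3154, -0.6914, -0.5213], 'opening': 0.2686}
w6 [([244, 141, 4, 23, 83], [245.66, 152.76]), ([269, 141, 3, 24, 71], [269.99, 152.34])]
w7 [([244, 141, 4, 24, 79], [245.78, 152.95]), ([269, 141, 3, 24, 70], [269.97, 152.5])]
```

View pics/w7c.png

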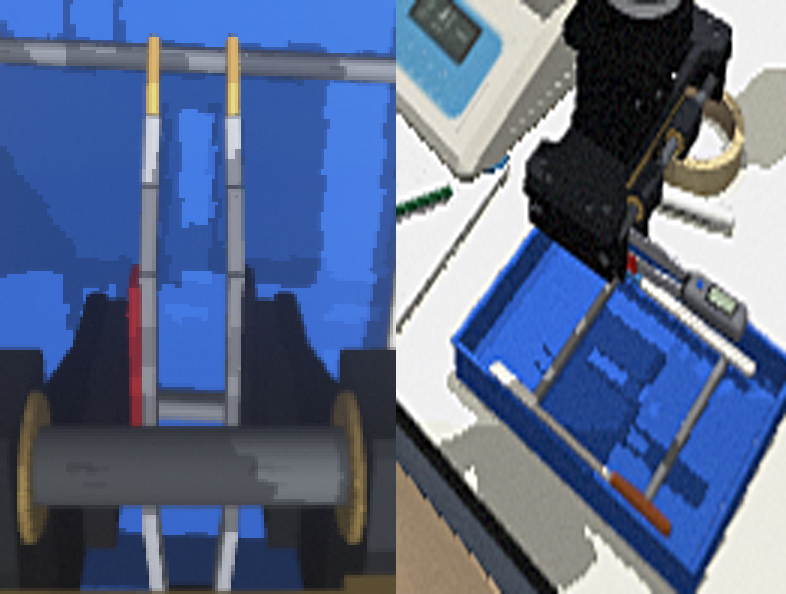

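```bash
python3 - <<'E'
from h import *
p=imaging.camera_params("wrist"); s=read_state(); T=np.array(s["position"])
for dz in (-.009,-.005,0):
    for uv in ([(245.8,143),(270,143)],[(245.78,152.9),(269.97,152.5)]):
        b=back(p,uv,T[2]+dz); print(dz,np.linalg.norm(b[1]-b[0]), (b.mean(0)-T))
R=np.array(s["tcp_rot"]); print("jaw dir",R[:,0],"fwd",R[:,2])
E
```

```text
-0.009 0.01452713974470993 [-0.00552935  0.05910491 -0.009     ]
-0.009 0.014667018773011022 [-0.00486723  0.05326896 -0.009     ]
-0.005 0.014172512975040866 [-0.00559243  0.05964424 -0.005     ]
-0.005 0.014308977370535934 [-0.00494647  0.05395076 -0.005     ]
0 0.013729229512954614 [-0.00567129  0.06031841  0.        ]
0 0.013861425617442061 [-0.00504553  0.05480301  0.        ]
jaw dir [ 0.99323839  0.1160788  -0.00179079] fwd [-0.11605991  0.99320655  0.00841768]
```

```bash
python3 - <<'E'
from h import *
p,im=snap("side","sd1"); x0,y0=150,170
cr=im[y0:,x0:350,::-1]; cv2.imwrite("pics/sd1c.png",cv2.resize(cr,None,fx=2.8,fy=2.8,interpolation=cv2.INTER_CUBIC))
for n in ["vial_3","drop_bottle","beaker","ref_block","moisture_analyser"]:
    for r in spotter.cut_out(n,"side")[:2]: l,t,w,h=r["rect"]; print(n,round(r["score"],2),r["rect"],np.round(back(p,[(l+w/2,t+h)],0)[0],3))
E
```

```text
vial_3 0.6 [251.4, 297.2, 8.8, 21.2] [0.667 0.473 0.   ]
vial_3 0.52 [246.9, 290.1, 5.9, 20.7] [0.673 0.448 0.   ]
drop_bottle 0.96 [223.7, 268.4, 16.8, 33.4] [0.705 0.409 0.   ]
beaker 0.73 [210.1, 252.2, 24.0, 29.5] [ 0.709  0.342 -0.   ]
ref_block 0.94 [286.1, 269.6, 34.1, 23.9] [0.531 0.45  0.   ]
ref_block 0.56 [209.7, 252.4, 25.9, 32.5] [0.711 0.352 0.   ]
```

View pics/sd1c.png

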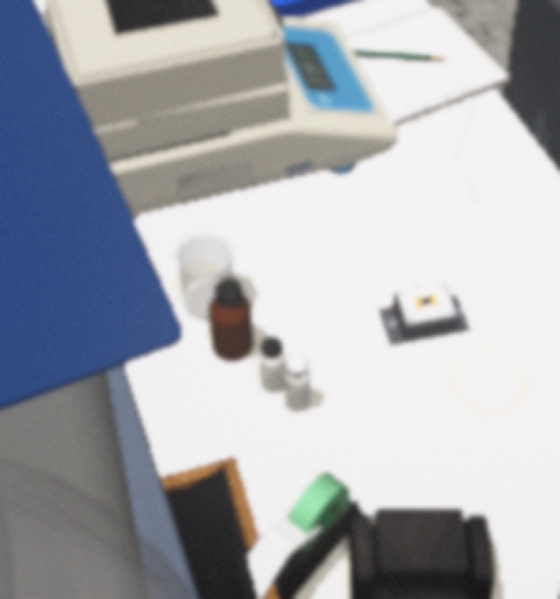

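```bash
python3 - <<'E'
from h import *
p=imaging.camera_params("side")
for x,y,z in [(135,215,0),(300,180,0),(395,150,0),(285,120,.1),(285,45,.208),(426,300,.03),(418,299,.03),(434,301,.03),(395,300,.03),(457,300,.03)]:
    print(np.round(back(p,[(x/2.8+150-.3,y/2.8+170-.3)],z)[0],4))
E
```

```text
[ 0.7358  0.2028 -0.    ]
[0.5651 0.2184 0.    ]
[0.4559 0.2146 0.    ]
[0.5839 0.2278 0.1   ]
[0.5886 0.2438 0.208 ]
[0.5236 0.423  0.03  ]
[0.5298 0.4194 0.03  ]
[0.5175 0.4266 0.03  ]
[0.5495 0.413  0.03  ]
[0.4978 0.433  0.03  ]
```

Emit:
apply_moves(steps=[{"x":0,"y":0,"z":10,"spin":0},{"x":0,"y":0,"z":18,"spin":0},{"x":0,"y":0,"z":18,"spin":0},{"x":0,"y":0,"z":18,"spin":0},{"x":0,"y":0,"z":18,"spin":0},{"x":0,"y":0,"z":18,"spin":0},{"x":0,"y":0,"z":18,"spin":0},{"x":0,"y":0,"z":18,"spin":0},{"x":0,"y":0,"z":18,"spin":0},{"x":0,"y":0,"z":8,"spin":0},{"x":0,"y":0,"z":0,"spin":0},{"x":0,"y":0,"z":0,"spin":0}])

```text
time_s: 14.5
position: [0.4493, -0.1439, 0.2813]
tcp_rot: [[0.993, -0.006, -0.116], [0.116, 0.01, 0.993], [-0.005, -1.0, 0.011]]
force: [-0.5, 0.3, -0.7]
opening: 0.262
```

Emit:
apply_moves(steps=[{"x":3,"y":12,"z":0,"spin":-0.02},{"x":3,"y":24,"z":0,"spin":-0.02},{"x":3,"y":24,"z":0,"spin":-0.02},{"x":3,"y":24,"z":0,"spin":-0.02},{"x":3,"y":24,"z":0,"spin":-0.02},{"x":3,"y":24,"z":0,"spin":-0.02},{"x":3,"y":24,"z":0,"spin":-0.02},{"x":3,"y":24,"z":0,"spin":-0.02},{"x":3,"y":24,"z":0,"spin":-0.02},{"x":3,"y":24,"z":0,"spin":-0.02},{"x":3,"y":24,"z":0,"spin":-0.02},{"x":3,"y":24,"z":0,"spin":-0.02}])

```text
time_s: 15.7
position: [0.4779, 0.1409, 0.2676]
tcp_rot: [[0.989, -0.031, 0.141], [-0.141, 0.019, 0.99], [-0.033, -0.999, 0.014]]
force: [-0.1, -1.0, -1.4]
opening: 0.266
```

Emit:
apply_moves(steps=[{"x":4,"y":24,"z":2,"spin":0},{"x":4,"y":24,"z":2,"spin":0},{"x":4,"y":24,"z":2,"spin":0},{"x":4,"y":24,"z":0,"spin":0},{"x":4,"y":24,"z":0,"spin":0},{"x":4,"y":24,"z":0,"spin":0},{"x":4,"y":24,"z":0,"spin":0},{"x":4,"y":22,"z":0,"spin":0},{"x":2,"y":12,"z":0,"spin":0},{"x":0,"y":5,"z":0,"spin":0},{"x":0,"y":0,"z":0,"spin":0},{"x":0,"y":0,"z":0,"spin":0}])

```text
time_s: 16.9
position: [0.5045, 0.356, 0.2573]
tcp_rot: [[0.988, -0.06, 0.139], [-0.138, 0.009, 0.99], [-0.061, -0.998, 0.0]]
force: [-0.3, 0.5, -1.1]
opening: 0.261
```

```bash
python3 - <<'E'
from h import *
print(st()); p,im=snap("wrist","w8")
cv2.imwrite("pics/w8b.png",cv2.resize(im[...,::-1],None,fx=1.5,fy=1.5,interpolation=cv2.INTER_CUBIC))
E
```

```text
{'time_s': 16.9, 'position': [0.5045, 0.356, 0.2573], 'tcp_rot': [[0.9885, -0.0604, 0.1387], [-0.1385, 0.0086, 0.9903], [-0.0611, -0.9981, 0.0001]], 'force': [-0.2522, 0.4943, -1.0697], 'opening': 0.261}
```

View pics/w8b.png

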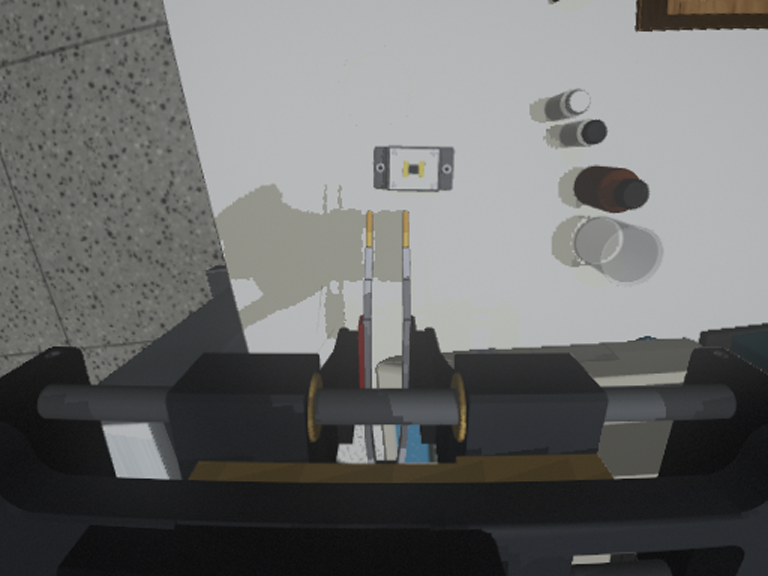

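Emit:
apply_moves(steps=[{"x":0,"y":0,"z":-40,"spin":0},{"x":0,"y":0,"z":0,"spin":0}])

```text
time_s: 17.15
position: [0.505, 0.3543, 0.2178]
tcp_rot: [[0.988, -0.059, 0.141], [-0.141, 0.009, 0.99], [-0.059, -0.998, 0.001]]
force: [-1.6, 0.2, -1.1]
opening: 0.265
```

Emit:
apply_moves(steps=[{"x":0,"y":0,"z":-40,"spin":0},{"x":0,"y":0,"z":0,"spin":0}])

```text
time_s: 17.35
position: [0.5066, 0.3534, 0.1797]
tcp_rot: [[0.988, -0.056, 0.143], [-0.142, 0.01, 0.99], [-0.057, -0.998, 0.002]]
force: [-1.3, -0.4, -1.6]
opening: 0.262
```

Emit:
apply_moves(steps=[{"x":0,"y":0,"z":11,"spin":0},{"x":0,"y":0,"z":11,"spin":0},{"x":0,"y":0,"z":11,"spin":0},{"x":0,"y":0,"z":11,"spin":0},{"x":0,"y":0,"z":11,"spin":0},{"x":0,"y":0,"z":11,"spin":0},{"x":0,"y":0,"z":11,"spin":0},{"x":0,"y":0,"z":0,"spin":0}])

```text
time_s: 18.15
position: [0.5121, 0.3554, 0.2777]
tcp_rot: [[0.989, -0.036, 0.143], [-0.143, 0.019, 0.99], [-0.038, -0.999, 0.014]]
force: [-0.1, 0.3, -0.3]
opening: 0.261
```

Emit:
apply_moves(steps=[{"x":0,"y":0,"z":-45,"spin":0},{"x":0,"y":0,"z":-45,"spin":0},{"x":0,"y":0,"z":-45,"spin":0},{"x":0,"y":0,"z":0,"spin":0}])

```text
time_s: 18.55
position: [0.5131, 0.356, 0.142]
tcp_rot: [[0.989, -0.029, 0.143], [-0.142, 0.022, 0.99], [-0.032, -0.999, 0.018]]
force: [-1.5, -1.1, -1.9]
opening: 0.269
```

Emit:
apply_moves(steps=[{"x":0,"y":10,"z":0,"spin":0},{"x":0,"y":10,"z":0,"spin":0},{"x":0,"y":10,"z":0,"spin":0},{"x":0,"y":10,"z":0,"spin":0},{"x":0,"y":10,"z":0,"spin":0},{"x":0,"y":0,"z":0,"spin":0}])

```text
time_s: 19.15
position: [0.5174, 0.4144, 0.1508]
tcp_rot: [[0.99, -0.016, 0.142], [-0.141, 0.03, 0.99], [-0.02, -0.999, 0.027]]
force: [0.5, 0.6, -1.0]
opening: 0.261
```

Emit:
apply_moves(steps=[{"x":0,"y":-25,"z":0,"spin":0},{"x":0,"y":-25,"z":0,"spin":0},{"x":0,"y":0,"z":0,"spin":0}])

```text
time_s: 19.45
position: [0.5175, 0.3654, 0.1525]
tcp_rot: [[0.99, -0.013, 0.137], [-0.137, 0.031, 0.99], [-0.017, -0.999, 0.029]]
force: [0.6, 0.1, -0.9]
opening: 0.264
```

```bash
python3 - <<'E'
from h import *
print(st()); p,im=snap("wrist","w9")
import json; json.dump({k:np.array(v).tolist() for k,v in p.items()},open("w9.json","w"))
cv2.imwrite("pics/w9c.png",cv2.resize(im[60:200,190:330,::-1],None,fx=4.2,fy=4.2,interpolation=cv2.INTER_NEAREST))
E
```

```text
{'time_s': 19.45, 'position': [0.5175, 0.3654, 0.1525], 'tcp_rot': [[0.9905, -0.013, 0.1372], [-0.1367, 0.0308, 0.9901], [-0.0171, -0.9994, 0.0287]], 'force': [0.5958, 0.0942, -0.9478], 'opening': 0.264}
```

View pics/w9c.png

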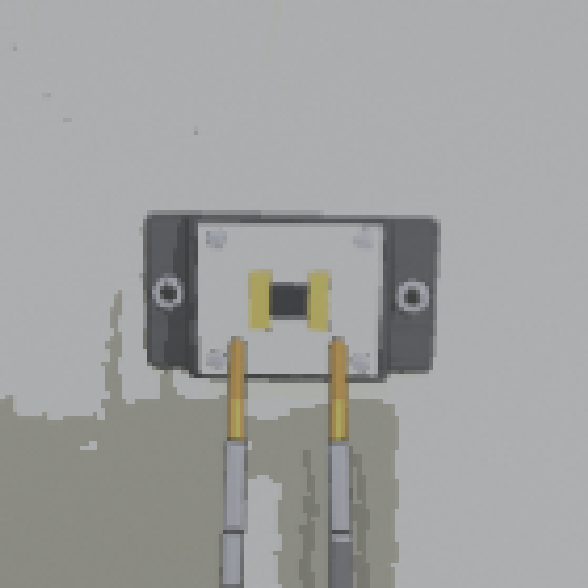

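```bash
cat > lands.py <<'E'
from h import *
import json
def run(n,px,lands,screws,tips,zt):
    p=json.load(open(n+".json")); s=read_state(); R=np.array(s["tcp_rot"]); T=np.array(s["position"])
    L=back(p,[px(*a) for a in lands],.03); S=back(p,[px(*a) for a in screws],.006)
    for A,nm in((L,"lands"),(S,"screws")):
        d=A[1]-A[0]; print(nm,A.mean(0)[:2].round(4),"len",np.linalg.norm(d).round(4),"yaw",np.degrees(np.arctan2(d[1],d[0])).round(2))
    print("tool yaw",np.degrees(np.arctan2(R[1,0],R[0,0])).round(2))
    t=back(p,[px(*a) for a in tips],T[2]+zt); print("tips",t.mean(0).round(4),np.linalg.norm(t[1]-t[0]).round(4),"nominal",(T+R@np.array([0,.009,.06])).round(4), "tip yaw", np.degrees(np.arctan2(*(t[1]-t[0])[1::-1])).round(2))
    print("delta",(L.mean(0)-t.mean(0)).round(4))
E
python3 - <<'E'
from lands import *
px=lambda x,y:np.array([x/4.2+190-.38,y/4.2+60-.38])
run("w9",px,[(260,300),(319,300)],[(168,291.5),(412,296.5)],[(237,343),(338,343)],-.006)
E
```

```text
lands [0.5258 0.4234] len 0.0142 yaw -7.84
screws [0.5255 0.4233] len 0.0636 yaw -9.0
tool yaw -7.85
tips [0.5273 0.4257 0.1467] 0.0142 nominal [0.526  0.4266 0.1455] tip yaw -7.81
delta [-0.0015 -0.0022 -0.1167]
```

Emit:
apply_moves(steps=[{"x":-1,"y":-1,"z":-20,"spin":-0.02},{"x":0,"y":0,"z":0,"spin":0},{"x":0,"y":0,"z":-20,"spin":0},{"x":0,"y":0,"z":0,"spin":0},{"x":0,"y":0,"z":-20,"spin":0},{"x":0,"y":0,"z":0,"spin":0},{"x":0,"y":0,"z":-20,"spin":0},{"x":0,"y":0,"z":0,"spin":0}])

```text
time_s: 20.3
position: [0.5223, 0.3732, 0.0799]
tcp_rot: [[0.988, 0.002, 0.153], [-0.153, 0.041, 0.987], [-0.004, -0.999, 0.041]]
force: [-0.6, -0.3, -0.8]
opening: 0.262
```

```bash
python3 - <<'E'
from h import *
print(st()); p,im=snap("wrist","w10")
import json; json.dump({k:np.array(v).tolist() for k,v in p.items()},open("w10.json","w"))
cv2.imwrite("pics/w10c.png",cv2.resize(im[60:200,190:330,::-1],None,fx=4.2,fy=4.2,interpolation=cv2.INTER_NEAREST))
E
```

```text
{'time_s': 20.3, 'position': [0.5223, 0.3732, 0.0799], 'tcp_rot': [[0.9882, 0.0019, 0.1532], [-0.1532, 0.0412, 0.9873], [-0.0044, -0.9991, 0.041]], 'force': [-0.6295, -0.2648, -0.8018], 'opening': 0.2618}
```

View pics/w10c.png

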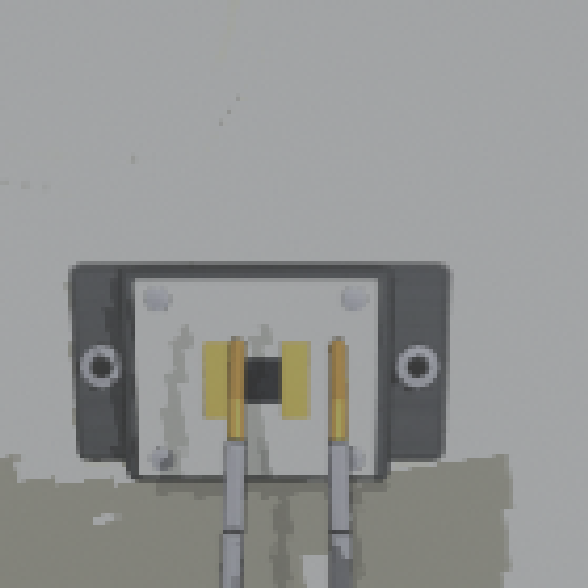

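```bash
python3 - <<'E'
from lands import *
px=lambda x,y:np.array([x/4.2+190-.38,y/4.2+60-.38])
run("w10",px,[(216,380),(295.5,380)],[(101,366.5),(417,366.5)],[(237,342),(338,342)],-.006)
E
```

```text
lands [0.5257 0.4235] len 0.0144 yaw -8.86
screws [0.5255 0.4231] len 0.0638 yaw -8.87
tool yaw -8.82
tips [0.5332 0.4337 0.0759] 0.0141 nominal [0.5335 0.4339 0.0756] tip yaw -8.84
delta [-0.0075 -0.0102 -0.0459]
```

Emit:
apply_moves(steps=[{"x":-4,"y":-5,"z":0,"spin":0},{"x":-4,"y":-6,"z":0,"spin":0},{"x":0,"y":0,"z":0,"spin":0},{"x":0,"y":0,"z":-11,"spin":0},{"x":0,"y":0,"z":-11,"spin":0},{"x":0,"y":0,"z":-11,"spin":0},{"x":0,"y":0,"z":0,"spin":0},{"x":0,"y":0,"z":0,"spin":0}])

```text
time_s: 21.15
position: [0.518, 0.3635, 0.051]
tcp_rot: [[0.988, 0.013, 0.153], [-0.153, 0.047, 0.987], [0.006, -0.999, 0.048]]
force: [0.7, -1.9, -0.4]
opening: 0.263
```

```bash
python3 - <<'E'
from h import *
print(st()); p,im=snap("wrist","w11")
import json; json.dump({k:np.array(v).tolist() for k,v in p.items()},open("w11.json","w")); print(st())
cv2.imwrite("pics/w11c.png",cv2.resize(im[60:200,190:330,::-1],None,fx=4.2,fy=4.2,interpolation=cv2.INTER_NEAREST))
E
```

```text
{'time_s': 21.15, 'position': [0.518, 0.3635, 0.051], 'tcp_rot': [[0.9882, 0.0134, 0.1529], [-0.1533, 0.0468, 0.9871], [0.0061, -0.9988, 0.0483]], 'force': [0.7474, -1.9493, -0.3751], 'opening': 0.263}
{'time_s': 21.2, 'position': [0.5177, 0.3634, 0.0509], 'tcp_rot': [[0.9882, 0.0129, 0.1529], [-0.1534, 0.0465, 0.9871], [0.0056, -0.9988, 0.048]], 'force': [-0.5881, -0.0248, -0.0888], 'opening': 0.264}
```

View pics/w11c.png

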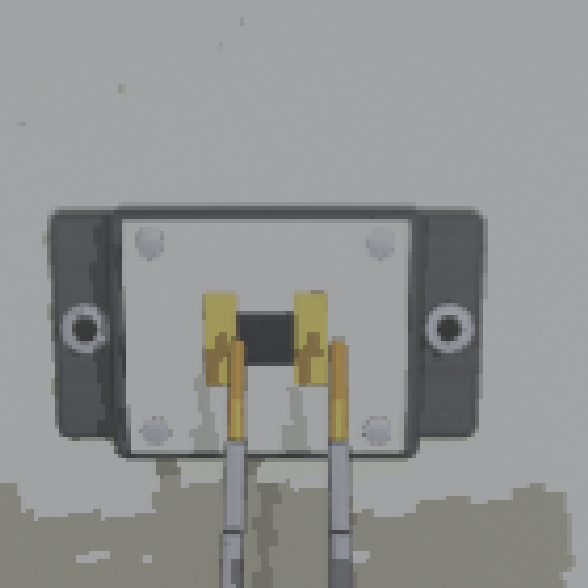

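```bash
python3 - <<'E'
from lands import *
px=lambda x,y:np.array([x/4.2+190-.38,y/4.2+60-.38])
run("w11",px,[(221,338),(311.5,338)],[(84.5,328),(449,328)],[(237,343),(338,343)],-.006)
E
```

```text
lands [0.5257 0.4235] len 0.014 yaw -8.93
screws [0.5255 0.4233] len 0.064 yaw -8.92
tool yaw -8.82
tips [0.5289 0.4236 0.0449] 0.0144 nominal [0.527  0.423  0.0448] tip yaw -8.91
delta [-0.0032 -0.0001 -0.0149]
```

Emit:
apply_moves(steps=[{"x":-1.5,"y":0,"z":0,"spin":0},{"x":-1.5,"y":0,"z":-3,"spin":0},{"x":0,"y":0,"z":-3,"spin":0},{"x":0,"y":0,"z":-3,"spin":0},{"x":0,"y":0,"z":0,"spin":0}])

```text
time_s: 21.7
position: [0.5149, 0.3638, 0.0418]
tcp_rot: [[0.988, 0.014, 0.152], [-0.153, 0.047, 0.987], [0.007, -0.999, 0.049]]
force: [0.7, -0.2, -0.9]
opening: 0.264
```

```bash
python3 - <<'E'
from h import *
p,im=snap("wrist","w12")
import json; json.dump({k:np.array(v).tolist() for k,v in p.items()},open("w12.json","w")); print(st())
cv2.imwrite("pics/w12c.png",cv2.resize(im[60:200,190:330,::-1],None,fx=4.2,fy=4.2,interpolation=cv2.INTER_NEAREST))
E
```

```text
{'time_s': 21.75, 'position': [0.515, 0.3639, 0.042], 'tcp_rot': [[0.9882, 0.0145, 0.1525], [-0.153, 0.0473, 0.9871], [0.0071, -0.9988, 0.049]], 'force': [0.4272, 0.689, -0.0338], 'opening': 0.2609}
```

View pics/w12c.png

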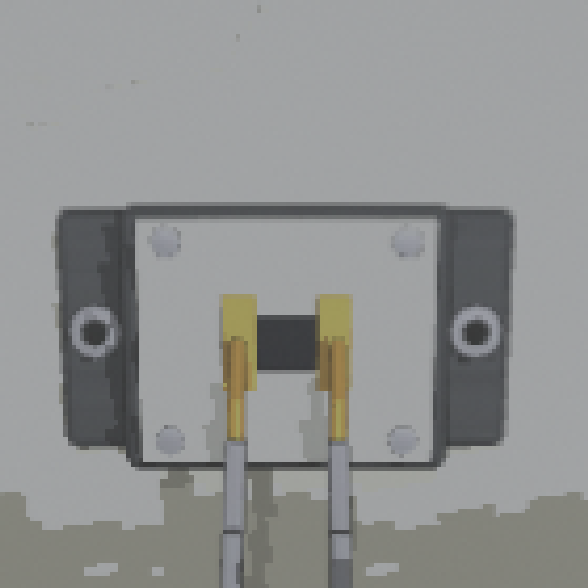

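Emit:
apply_moves(steps=[{"x":-0.2,"y":0.5,"z":-1.5,"spin":0},{"x":0,"y":0,"z":-1.5,"spin":0},{"x":0,"y":0,"z":0,"spin":0}])

```text
time_s: 22.05
position: [0.5152, 0.3646, 0.0391]
tcp_rot: [[0.988, 0.015, 0.152], [-0.153, 0.048, 0.987], [0.008, -0.999, 0.049]]
force: [0.1, 0.4, -1.1]
opening: 0.264
```

```bash
python3 - <<'E'
from h import *
p,im=snap("wrist","w13"); print(st())
p2,im2=snap("side","sd13"); print(st())
cv2.imwrite("pics/w13c.png",cv2.resize(im[100:170,220:300,::-1],None,fx=8,fy=8,interpolation=cv2.INTER_NEAREST))
E
```

```text
{'time_s': 22.1, 'position': [0.5152, 0.3646, 0.0392], 'tcp_rot': [[0.9882, 0.0154, 0.1525], [-0.153, 0.0477, 0.9871], [0.0079, -0.9987, 0.0495]], 'force': [0.1709, 0.9884, -1.4016], 'opening': 0.2602}
{'time_s': 22.15, 'position': [0.5152, 0.3646, 0.0392], 'tcp_rot': [[0.9882, 0.0154, 0.1525], [-0.153, 0.0477, 0.9871], [0.0079, -0.9987, 0.0495]], 'force': [0.4235, -0.5284, 0.3662], 'opening': 0.2641}
```

View pics/w13c.png

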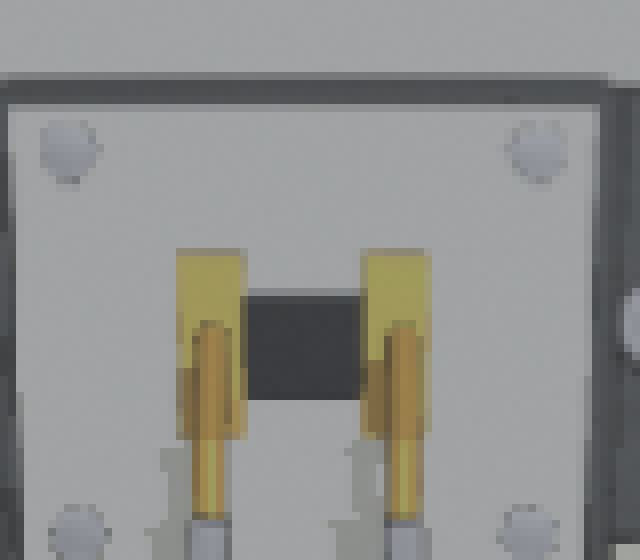

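```bash
python3 - <<'E'
from h import *
for n in("w4","w5","w6","w7","w10","w11","w13"):
    im=cv2.imread(f"pics/{n}.png").astype(float)
    # subpixel: arm grey segment/gold: row-wise columns weighting on 'gold' (R-B)
    g=np.clip(im[...,2]-im[...,0]-25,0,None) 
    rows=range(153,163); ds=[]; 
    for r in rows:
        a=g[r,222:259]; b=g[r,259:285]
        ds.append((np.sum(b*np.arange(259,285))/b.sum())-(np.sum(a*np.arange(222,259))/a.sum()))
    print(n,np.round(np.median(ds),2),np.round(np.std(ds),2))
print([round(read_state()["opening"]*87,2) for _ in range(5)])
E
```

```text
w4 45.58 0.33
w5 34.06 0.06
w6 24.5 0.02
w7 24.43 0.12
w10 19.42 2.33
w11 24.6 0.08
w13 24.62 0.78
[22.98, 22.98, 22.98, 22.98, 22.98]
```

Emit:
apply_moves(steps=[{"x":-0.4,"y":0,"z":0,"spin":0},{"x":0,"y":0,"z":0,"spin":0},{"x":0,"y":0,"z":-1,"spin":0},{"x":0,"y":0,"z":0,"spin":0}], grip=22.65)

```text
time_s: 22.55
position: [0.5151, 0.3647, 0.0385]
tcp_rot: [[0.988, 0.016, 0.153], [-0.153, 0.048, 0.987], [0.009, -0.999, 0.05]]
force: [-0.2, -0.4, 1.6]
opening: 0.263
```

```bash
python3 - <<'E'
from h import *
p,im=snap("wrist","w14"); print(st())
cv2.imwrite("pics/w14c.png",cv2.resize(im[100:170,220:300,::-1],None,fx=8,fy=8,interpolation=cv2.INTER_NEAREST))
im2=cv2.imread("pics/sd13.png")[215:300,220:340]; cv2.imwrite("pics/sd13c.png",cv2.resize(im2,None,fx=6,fy=6,interpolation=cv2.INTER_CUBIC))
E
```

```text
{'time_s': 22.6, 'position': [0.5151, 0.3647, 0.0385], 'tcp_rot': [[0.9882, 0.0162, 0.1525], [-0.1531, 0.0481, 0.987], [0.0087, -0.9987, 0.05]], 'force': [-0.0712, 1.2098, 0.0685], 'opening': 0.264}
```

View pics/w14c.png

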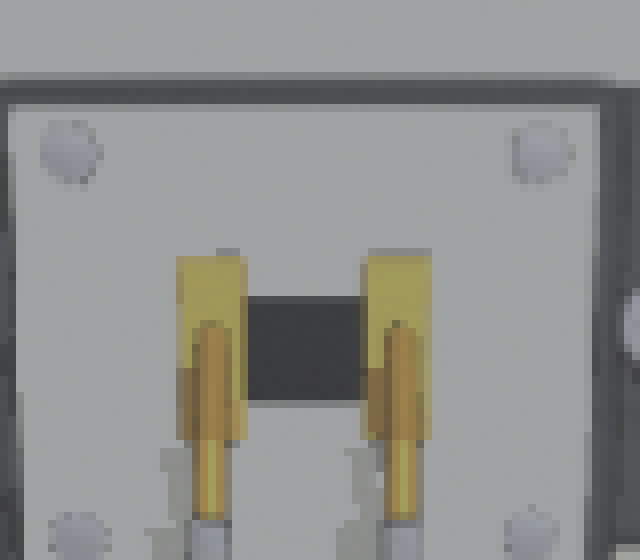

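View pics/sd13c.png

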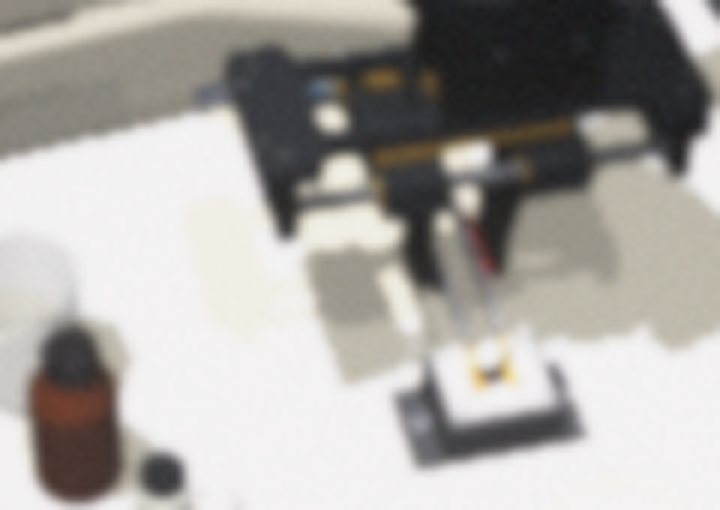

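Emit:
apply_moves(steps=[{"x":-0.15,"y":0,"z":-0.8,"spin":0},{"x":0,"y":0,"z":0,"spin":0}])

```text
time_s: 22.8
position: [0.5152, 0.3647, 0.0379]
tcp_rot: [[0.988, 0.017, 0.153], [-0.153, 0.048, 0.987], [0.009, -0.999, 0.05]]
force: [-0.1, -1.2, 0.6]
opening: 0.263
```

Emit:
apply_moves(steps=[{"x":0,"y":0,"z":-0.6,"spin":0},{"x":0,"y":0,"z":0,"spin":0}])

```text
time_s: 23.0
position: [0.5152, 0.3647, 0.0374]
tcp_rot: [[0.988, 0.017, 0.153], [-0.153, 0.048, 0.987], [0.009, -0.999, 0.05]]
force: [-0.0, 0.2, 0.3]
opening: 0.263
```

```bash
python3 - <<'E'
from h import *
p,im=snap("wrist","w15"); print(st())
cv2.imwrite("pics/w15c.png",cv2.resize(im[100:170,220:300,::-1],None,fx=8,fy=8,interpolation=cv2.INTER_NEAREST))
E
```

```text
{'time_s': 23.05, 'position': [0.5152, 0.3647, 0.0374], 'tcp_rot': [[0.9882, 0.0168, 0.1525], [-0.1532, 0.0483, 0.987], [0.0092, -0.9987, 0.0503]], 'force': [-0.6092, -0.3075, 0.4565], 'opening': 0.2647}
```

View pics/w15c.png

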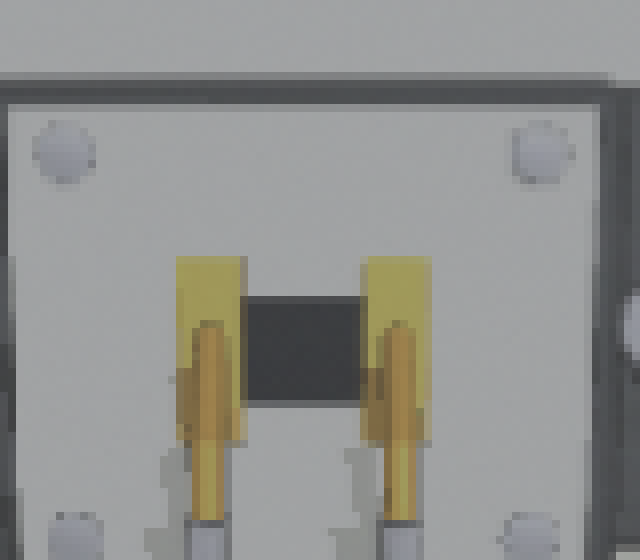

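Emit:
apply_moves(steps=[{"x":0,"y":0,"z":-0.6,"spin":0},{"x":0,"y":0,"z":0,"spin":0}])

```text
time_s: 23.25
position: [0.5152, 0.3647, 0.0368]
tcp_rot: [[0.988, 0.017, 0.152], [-0.153, 0.048, 0.987], [0.009, -0.999, 0.05]]
force: [0.3, 0.6, -0.0]
opening: 0.263
```

Emit:
apply_moves(steps=[{"x":0,"y":0,"z":-0.6,"spin":0},{"x":0,"y":0,"z":0,"spin":0}])

```text
time_s: 23.45
position: [0.5152, 0.3646, 0.0362]
tcp_rot: [[0.988, 0.017, 0.152], [-0.153, 0.048, 0.987], [0.009, -0.999, 0.05]]
force: [0.4, -0.2, 0.3]
opening: 0.264
```

Emit:
apply_moves(steps=[{"x":0,"y":0,"z":-0.6,"spin":0},{"x":0,"y":0,"z":0,"spin":0}])

```text
time_s: 23.65
position: [0.5153, 0.3646, 0.0356]
tcp_rot: [[0.988, 0.017, 0.153], [-0.153, 0.048, 0.987], [0.009, -0.999, 0.05]]
force: [-0.3, 0.0, -0.0]
opening: 0.264
```

```bash
python3 - <<'E'
from h import *
p,im=snap("wrist","w16"); print(st())
cv2.imwrite("pics/w16c.png",cv2.resize(im[100:170,220:300,::-1],None,fx=8,fy=8,interpolation=cv2.INTER_NEAREST))
E
```

```text
{'time_s': 23.7, 'position': [0.5153, 0.3646, 0.0356], 'tcp_rot': [[0.9882, 0.0169, 0.1525], [-0.1531, 0.0481, 0.987], [0.0093, -0.9987, 0.0501]], 'force': [0.1838, -1.4753, 1.0592], 'opening': 0.2623}
```

View pics/w16c.png

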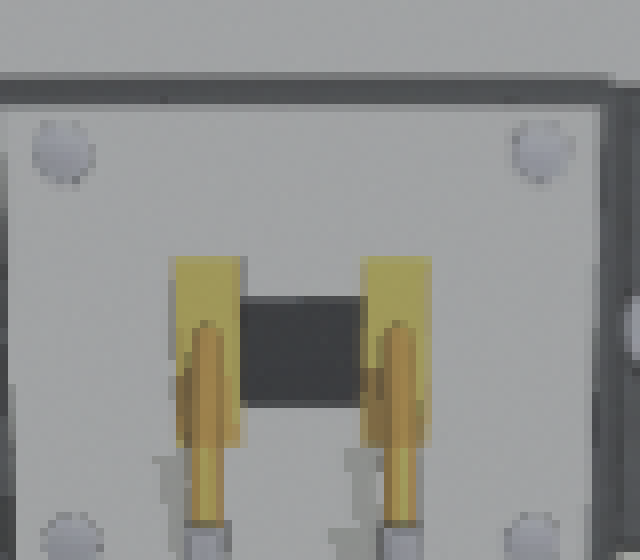

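Emit:
apply_moves(steps=[{"x":0,"y":0,"z":-0.6,"spin":0},{"x":0,"y":0,"z":0,"spin":0}])

```text
time_s: 23.9
position: [0.5153, 0.3646, 0.035]
tcp_rot: [[0.988, 0.017, 0.152], [-0.153, 0.048, 0.987], [0.009, -0.999, 0.05]]
force: [-0.6, -0.5, -0.1]
opening: 0.262
```

Emit:
apply_moves(steps=[{"x":0,"y":0,"z":-0.6,"spin":0},{"x":0,"y":0,"z":0,"spin":0}])

```text
time_s: 24.1
position: [0.5153, 0.3646, 0.0343]
tcp_rot: [[0.988, 0.017, 0.152], [-0.153, 0.048, 0.987], [0.009, -0.999, 0.05]]
force: [-0.1, -0.2, 0.2]
opening: 0.269
```

Emit:
apply_moves(steps=[{"x":0,"y":0,"z":-0.6,"spin":0},{"x":0,"y":0,"z":0,"spin":0}])

```text
time_s: 24.3
position: [0.5154, 0.3645, 0.0337]
tcp_rot: [[0.988, 0.017, 0.152], [-0.153, 0.048, 0.987], [0.009, -0.999, 0.05]]
force: [1.2, 0.1, 0.6]
opening: 0.269
```

```bash
python3 - <<'E'
from h import *
p,im=snap("wrist","w17"); print(st())
p2,im2=snap("scene","s17")
a=cv2.resize(im[100:170,220:300,::-1],None,fx=8,fy=8,interpolation=cv2.INTER_NEAREST)
cv2.imwrite("pics/w17c.png",a)
cv2.imwrite("pics/s17c.png",cv2.resize(im2[130:220,140:260,::-1],None,fx=6,fy=6,interpolation=cv2.INTER_CUBIC))
for n in("w11","w13","w14","w15","w16","w17"):
    g=cv2.cvtColor(cv2.imread(f"pics/{n}.png"),cv2.COLOR_BGR2GRAY)[135:160,242:252]
    cv2.imwrite(f"pics/t_{n}.png",g)
cv2.imwrite("pics/strip.png",cv2.resize(np.hstack([cv2.imread(f"pics/{n}.png")[125:175,238:278] for n in("w13","w15","w16","w17")]),None,fx=5,fy=5,interpolation=cv2.INTER_NEAREST))
E
```

```text
{'time_s': 24.35, 'position': [0.5153, 0.3645, 0.0337], 'tcp_rot': [[0.9882, 0.017, 0.1524], [-0.1531, 0.0481, 0.987], [0.0094, -0.9987, 0.0501]], 'force': [0.0177, -1.2327, 0.1674], 'opening': 0.2617}
```

View pics/strip.png

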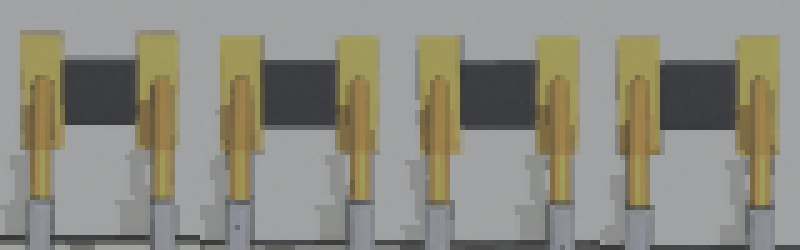

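View pics/s17c.png

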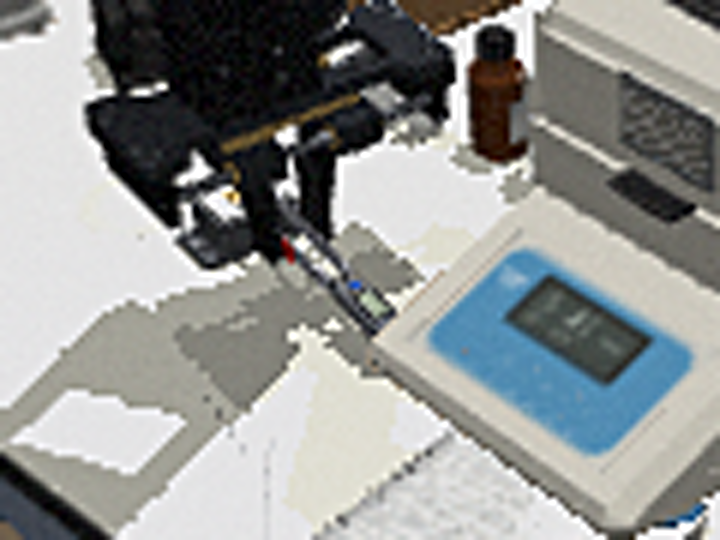

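```bash
python3 - <<'E'
from h import *
ref=None
for n in("w7","w9","w10","w11","w12","w13","w14","w15","w16","w17"):
    g=cv2.imread(f"pics/{n}.png").astype(float)
    # vertical profile along each arm: gold->steel boundary subpix using R-B, and joint line dark
    out=[]
    for (c0,c1) in((245,248),(269,272)):
        prof=(g[...,2]-g[...,0])[155:176,c0:c1].mean(1)
        hi,lo=np.median(prof[:6]),np.median(prof[-6:]); th=(hi+lo)/2
        i=np.nonzero(prof<th)[0][0]; r=155+i-1+(prof[i-1]-th)/(prof[i-1]-prof[i])
        gr=g.mean(2)[178:196,c0-1:c1-1].mean(1); 
        k=np.argmin(gr-np.minimum(np.roll(gr,2),np.roll(gr,-2)))
        out+= [round(r,2),178+k]
    print(n,out)
p=imaging.camera_params("scene"); s=read_state(); R=np.array(s["tcp_rot"]);T=np.array(s["position"])
# heel end predicted in scene
for y in (-.009,.005):
  print(np.round(proj(p,[T+R@np.array([d,y,-.108]) for d in(-.01,.01)]),1).tolist())
cv2.imwrite("pics/cmp.png",cv2.resize(np.hstack([cv2.imread(f"pics/{n}.png")[130:235,235:285] for n in("w12","w15","w17")]),None,fx=5,fy=5,interpolation=cv2.INTER_NEAREST))
E
```

```text
w7 [np.float64(164.16), np.int64(186), np.float64(164.23), np.int64(186)]
w9 [np.float64(164.18), np.int64(186), np.float64(164.26), np.int64(186)]
w10 [np.float64(164.16), np.int64(186), np.float64(164.35), np.int64(186)]
w11 [np.float64(164.27), np.int64(186), np.float64(164.34), np.int64(186)]
w12 [np.float64(164.26), np.int64(186), np.float64(164.34), np.int64(186)]
w13 [np.float64(164.26), np.int64(186), np.float64(164.34), np.int64(186)]
w14 [np.float64(164.34), np.int64(186), np.float64(164.35), np.int64(186)]
w15 [np.float64(164.53), np.int64(186), np.float64(164.54), np.int64(186)]
w16 [np.float64(165.2), np.int64(187), np.float64(165.02), np.int64(187)]
w17 [np.float64(165.75), np.int64(188), np.float64(165.63), np.int64(188)]
[[202.4, 183.4], [207.6, 181.1]]
[[202.7, 186.8], [207.9, 184.4]]
```

View pics/cmp.png

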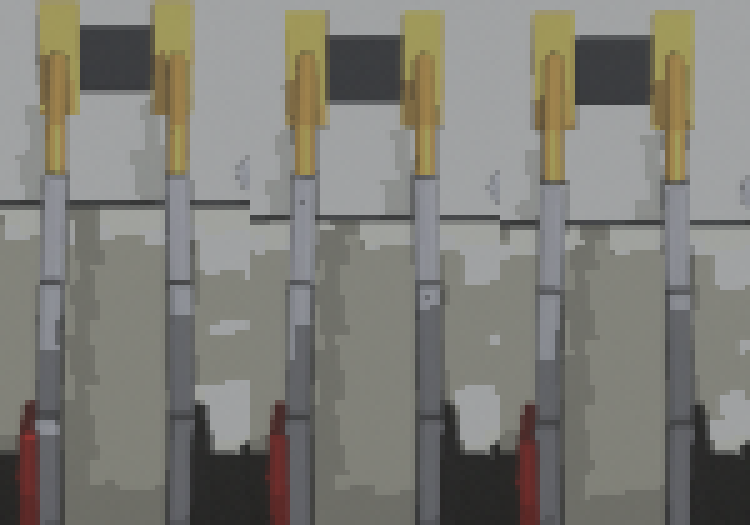

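```bash
python3 - <<'E'
from h import *
p=imaging.camera_params("scene")
im=cv2.imread("pics/s17.png")
cv2.imwrite("pics/s17d.png",cv2.resize(im[100:260,60:300],None,fx=3.2,fy=3.2,interpolation=cv2.INTER_CUBIC))
for uv in [(90,155),(120,180),(150,205),(180,228)]: print(uv,np.round(back(p,[uv],0)[0],3))
q=imaging.camera_params("scene")
print(np.round(proj(p,[[.33,.26,0],[.33,.45,0],[.40,.26,0],[.42,.43,0],[.42,.36,0]]),0).tolist())
E
```

```text
(90, 155) [0.35  0.748 0.   ]
(120, 180) [0.34  0.522 0.   ]
(150, 205) [0.333 0.334 0.   ]
(180, 228) [0.332 0.18  0.   ]
[[163.0, 216.0], [129.0, 190.0], [182.0, 205.0], [155.0, 181.0], [168.0, 189.0]]
```

View pics/s17d.png

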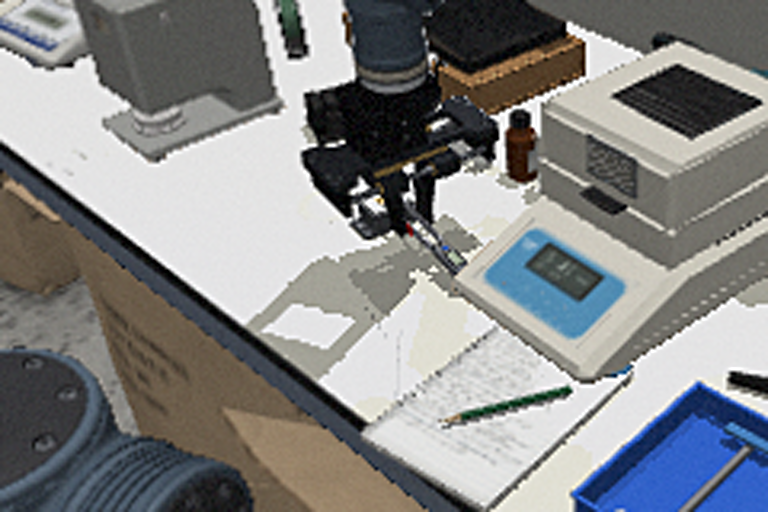

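Emit:
apply_moves(steps=[{"x":0,"y":0,"z":5,"spin":0},{"x":0,"y":0,"z":8,"spin":0},{"x":-4,"y":2,"z":6,"spin":0},{"x":-10,"y":3,"z":0,"spin":0},{"x":-10,"y":3,"z":0,"spin":0},{"x":-10,"y":3,"z":0,"spin":0},{"x":-10,"y":3,"z":0,"spin":0},{"x":-10,"y":3,"z":0,"spin":0},{"x":-10,"y":3,"z":0,"spin":0},{"x":-10,"y":3,"z":0,"spin":0},{"x":-10,"y":3,"z":0,"spin":0},{"x":0,"y":0,"z":0,"spin":0}])

```text
time_s: 25.6
position: [0.4208, 0.3928, 0.054]
tcp_rot: [[0.988, 0.014, 0.151], [-0.151, 0.047, 0.987], [0.006, -0.999, 0.048]]
force: [-0.5, -0.4, -0.6]
opening: 0.265
```

```bash
python3 - <<'E'
from h import *
p,im=snap("wrist","w18"); print(st())
cv2.imwrite("pics/w18b.png",cv2.resize(im[...,::-1],None,fx=1.5,fy=1.5,interpolation=cv2.INTER_CUBIC))
E
```

```text
{'time_s': 25.65, 'position': [0.4218, 0.3929, 0.0541], 'tcp_rot': [[0.9884, 0.0148, 0.1511], [-0.1516, 0.0475, 0.9873], [0.0074, -0.9988, 0.0492]], 'force': [-0.337, 0.1749, -0.2293], 'opening': 0.2635}
```

View pics/w18b.png

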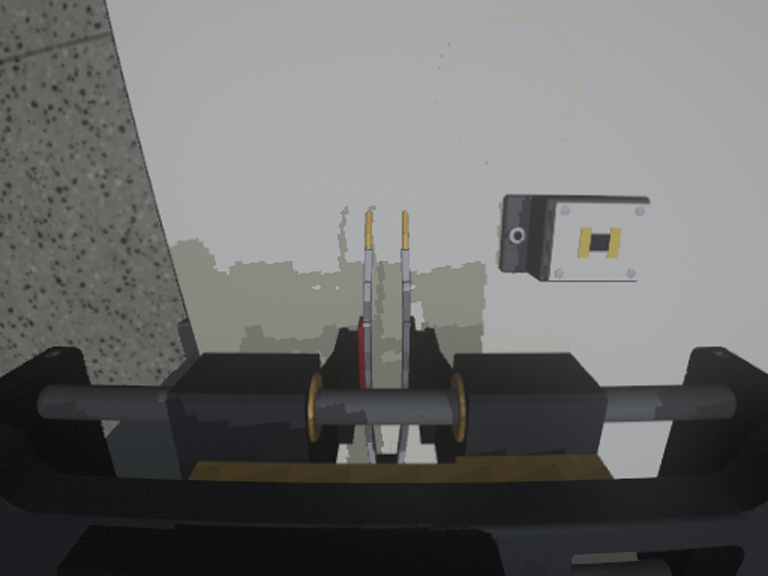

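Emit:
apply_moves(steps=[{"x":0,"y":0,"z":-9,"spin":0},{"x":0,"y":0,"z":-9,"spin":0},{"x":0,"y":0,"z":-9,"spin":0},{"x":0,"y":0,"z":-5,"spin":0},{"x":0,"y":0,"z":0,"spin":0}])

```text
time_s: 26.15
position: [0.4241, 0.3927, 0.0187]
tcp_rot: [[0.988, 0.017, 0.153], [-0.153, 0.048, 0.987], [0.009, -0.999, 0.05]]
force: [-0.6, 0.2, -0.3]
opening: 0.267
```

Emit:
apply_moves(steps=[{"x":0,"y":0,"z":-2,"spin":0},{"x":0,"y":0,"z":-2,"spin":0},{"x":0,"y":0,"z":0,"spin":0}])

```text
time_s: 26.45
position: [0.4246, 0.3926, 0.0141]
tcp_rot: [[0.988, 0.017, 0.153], [-0.154, 0.048, 0.987], [0.009, -0.999, 0.05]]
force: [-0.2, -0.0, -0.5]
opening: 0.261
```

```bash
cat > rowm.py <<'E'
from h import *
def rows(g):
    g=g.astype(float); out=[]
    for (c0,c1) in((245,248),(269,272)):
        prof=(g[...,0]-g[...,2])[155:176,c0:c1].mean(1)
        hi,lo=np.median(prof[:6]),np.median(prof[-6:]); th=(hi+lo)/2
        i=np.nonzero(prof<th)[0][0]; out.append(round(float(155+i-1+(prof[i-1]-th)/(prof[i-1]-prof[i])),2))
    return out
E
python3 - <<'E'
from rowm import *
p,im=snap("wrist","w19"); print(rows(im),st())
print(rows(cv2.imread("pics/w18.png")[...,::-1]))
E
```

```text
[165.35, 165.27] {'time_s': 26.5, 'position': [0.4246, 0.3926, 0.0143], 'tcp_rot': [[0.988, 0.0167, 0.1534], [-0.1541, 0.0482, 0.9869], [0.0091, -0.9987, 0.0502]], 'force': [-0.2135, 0.1682, 0.0747], 'opening': 0.265}
[165.63, 165.53]
```

Emit:
apply_moves(steps=[{"x":0,"y":0,"z":-2,"spin":0},{"x":0,"y":0,"z":-1.5,"spin":0},{"x":0,"y":0,"z":0,"spin":0}])

```text
time_s: 26.8
position: [0.4248, 0.3929, 0.0113]
tcp_rot: [[0.988, 0.018, 0.153], [-0.154, 0.049, 0.987], [0.01, -0.999, 0.051]]
force: [-0.5, 0.2, 0.2]
opening: 0.262
```

```bash
python3 - <<'E'
from rowm import *
p,im=snap("wrist","w20"); print(rows(im),st())
E
```

```text
[164.7, 164.63] {'time_s': 26.85, 'position': [0.4248, 0.3929, 0.0113], 'tcp_rot': [[0.988, 0.0177, 0.1534], [-0.1541, 0.0488, 0.9869], [0.01, -0.9987, 0.051]], 'force': [0.2349, 0.1212, -0.0303], 'opening': 0.268}
```

Emit:
apply_moves(steps=[{"x":0,"y":0,"z":-1.3,"spin":0},{"x":0,"y":0,"z":0,"spin":0}])

```text
time_s: 27.05
position: [0.4249, 0.393, 0.0101]
tcp_rot: [[0.988, 0.018, 0.153], [-0.154, 0.049, 0.987], [0.01, -0.999, 0.051]]
force: [0.2, -0.4, -0.1]
opening: 0.262
```

```bash
python3 - <<'E'
from rowm import *
p,im=snap("wrist","w21"); print(rows(im),st())
E
```

```text
[164.53, 164.52] {'time_s': 27.1, 'position': [0.4249, 0.393, 0.0101], 'tcp_rot': [[0.988, 0.018, 0.1533], [-0.154, 0.049, 0.9868], [0.0103, -0.9986, 0.0512]], 'force': [-0.9285, 0.5636, 0.2357], 'opening': 0.2648}
```

Emit:
apply_moves(steps=[{"x":0,"y":0,"z":10,"spin":0},{"x":0,"y":0,"z":12,"spin":0},{"x":0,"y":0,"z":12,"spin":0},{"x":5,"y":-2,"z":10,"spin":0},{"x":10,"y":-3,"z":2,"spin":0},{"x":10,"y":-3,"z":0,"spin":0},{"x":10,"y":-3,"z":0,"spin":0},{"x":10,"y":-3,"z":0,"spin":0},{"x":10,"y":-3,"z":0,"spin":0},{"x":10,"y":-3,"z":0,"spin":0},{"x":10,"y":-3,"z":0,"spin":0},{"x":0,"y":0,"z":0,"spin":0}])

```text
time_s: 28.3
position: [0.5088, 0.367, 0.0603]
tcp_rot: [[0.988, 0.021, 0.155], [-0.156, 0.05, 0.987], [0.013, -0.999, 0.052]]
force: [-0.9, 0.5, 0.7]
opening: 0.264
```

Emit:
apply_moves(steps=[{"x":1,"y":0,"z":45,"spin":0},{"x":1,"y":0,"z":45,"spin":0},{"x":0,"y":0,"z":0,"spin":0}])

```text
time_s: 28.6
position: [0.5085, 0.3655, 0.1485]
tcp_rot: [[0.988, 0.011, 0.156], [-0.156, 0.046, 0.987], [0.004, -0.999, 0.047]]
force: [-0.2, 0.3, -0.1]
opening: 0.263
```

Emit:
apply_moves(steps=[{"x":0,"y":0,"z":-13,"spin":0},{"x":0,"y":0,"z":-13,"spin":0},{"x":0,"y":0,"z":-13,"spin":0},{"x":0,"y":0,"z":-13,"spin":0},{"x":0,"y":0,"z":-13,"spin":0},{"x":0,"y":0,"z":-13,"spin":0},{"x":0,"y":0,"z":0,"spin":0}])

```text
time_s: 29.3
position: [0.5022, 0.3633, 0.0569]
tcp_rot: [[0.988, -0.002, 0.156], [-0.155, 0.04, 0.987], [-0.008, -0.999, 0.039]]
force: [-0.5, -0.8, -0.6]
opening: 0.264
```

Emit:
apply_moves(steps=[{"x":6,"y":0,"z":0,"spin":0},{"x":6,"y":1,"z":0,"spin":0},{"x":0,"y":0,"z":-6,"spin":0},{"x":0,"y":0,"z":-4,"spin":0},{"x":0,"y":0,"z":0,"spin":0}])

```text
time_s: 29.8
position: [0.5172, 0.3649, 0.047]
tcp_rot: [[0.988, 0.001, 0.156], [-0.156, 0.041, 0.987], [-0.005, -0.999, 0.041]]
force: [-0.2, -0.3, 0.4]
opening: 0.264
```

```bash
python3 - <<'E'
from rowm import *
p,im=snap("wrist","w22"); print(rows(im),st())
import json; json.dump({k:np.array(v).tolist() for k,v in p.items()},open("w22.json","w"))
cv2.imwrite("pics/w22c.png",cv2.resize(im[60:200,190:330,::-1],None,fx=4.2,fy=4.2,interpolation=cv2.INTER_NEAREST))
E
```

```text
[164.58, 164.53] {'time_s': 29.85, 'position': [0.5172, 0.365, 0.0472], 'tcp_rot': [[0.9878, 0.0013, 0.1559], [-0.1559, 0.0414, 0.9869], [-0.0052, -0.9991, 0.0411]], 'force': [0.7908, 0.3851, 0.0154], 'opening': 0.2655}
```

View pics/w22c.png

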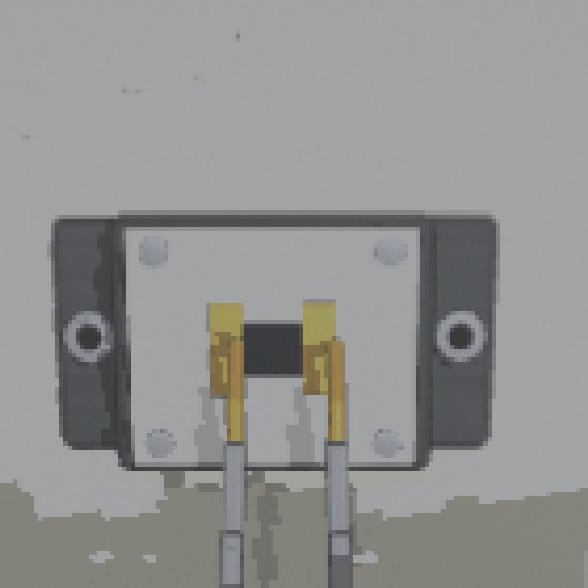

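Emit:
apply_moves(steps=[{"x":-1,"y":-0.5,"z":-3,"spin":0},{"x":-1,"y":-0.3,"z":-2,"spin":0},{"x":0,"y":0,"z":-1.5,"spin":0},{"x":0,"y":0,"z":0,"spin":0}])

```text
time_s: 30.25
position: [0.5147, 0.3642, 0.0408]
tcp_rot: [[0.988, 0.002, 0.156], [-0.156, 0.042, 0.987], [-0.005, -0.999, 0.041]]
force: [0.3, -0.0, 0.5]
opening: 0.26
```

```bash
python3 - <<'E'
from rowm import *
p,im=snap("wrist","w23"); print(rows(im),st())
cv2.imwrite("pics/w23c.png",cv2.resize(im[100:170,220:300,::-1],None,fx=8,fy=8,interpolation=cv2.INTER_NEAREST))
E
```

```text
[164.57, 164.51] {'time_s': 30.3, 'position': [0.5148, 0.3642, 0.0409], 'tcp_rot': [[0.9878, 0.0018, 0.1557], [-0.1556, 0.0417, 0.9869], [-0.0047, -0.9991, 0.0415]], 'force': [-0.2119, -0.1383, -0.4905], 'opening': 0.2644}
```

View pics/w23c.png

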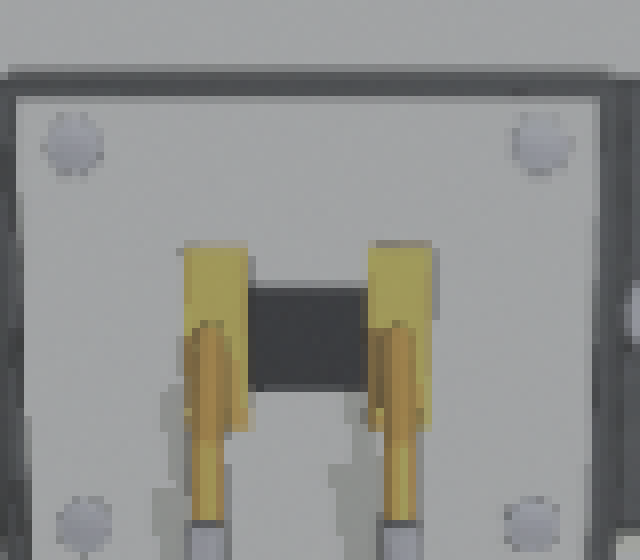

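Emit:
apply_moves(steps=[{"x":0.2,"y":0,"z":-1.2,"spin":0},{"x":0,"y":0,"z":-0.9,"spin":0},{"x":0,"y":0,"z":0,"spin":0}])

```text
time_s: 30.6
position: [0.5152, 0.3644, 0.0388]
tcp_rot: [[0.988, 0.002, 0.155], [-0.155, 0.042, 0.987], [-0.004, -0.999, 0.042]]
force: [-0.6, -0.1, 0.4]
opening: 0.265
```

```bash
python3 - <<'E'
from rowm import *
p,im=snap("wrist","w24"); print(rows(im),st())
E
```

```text
[164.57, 164.53] {'time_s': 30.65, 'position': [0.5152, 0.3644, 0.0389], 'tcp_rot': [[0.9878, 0.0023, 0.1555], [-0.1555, 0.0419, 0.987], [-0.0043, -0.9991, 0.0418]], 'force': [-0.145, 0.0164, 0.3222], 'opening': 0.2628}
```

Emit:
apply_moves(steps=[{"x":0,"y":0,"z":-0.6,"spin":0},{"x":0,"y":0,"z":0,"spin":0}])

```text
time_s: 30.85
position: [0.5153, 0.3644, 0.0383]
tcp_rot: [[0.988, 0.002, 0.156], [-0.156, 0.042, 0.987], [-0.004, -0.999, 0.042]]
force: [0.8, 0.4, 0.3]
opening: 0.264
```

```bash
python3 - <<'E'
from rowm import *
p,im=snap("wrist","w25"); print(rows(im),st())
E
```

```text
[164.58, 164.53] {'time_s': 30.9, 'position': [0.5153, 0.3644, 0.0383], 'tcp_rot': [[0.9878, 0.0026, 0.1555], [-0.1554, 0.042, 0.987], [-0.004, -0.9991, 0.0419]], 'force': [0.1868, 0.0121, 0.3154], 'opening': 0.2663}
```

Emit:
apply_moves(steps=[{"x":0,"y":0,"z":-0.6,"spin":0},{"x":0,"y":0,"z":0,"spin":0}])

```text
time_s: 31.1
position: [0.5154, 0.3645, 0.0378]
tcp_rot: [[0.988, 0.003, 0.156], [-0.156, 0.042, 0.987], [-0.004, -0.999, 0.042]]
force: [0.5, 0.0, -1.1]
opening: 0.263
```

```bash
python3 - <<'E'
from rowm import *
p,im=snap("wrist","w26"); print(rows(im),st())
E
```

```text
[164.59, 164.53] {'time_s': 31.15, 'position': [0.5154, 0.3645, 0.0378], 'tcp_rot': [[0.9878, 0.0029, 0.1555], [-0.1555, 0.0422, 0.9869], [-0.0037, -0.9991, 0.0421]], 'force': [-0.6358, 0.18, -0.0369], 'opening': 0.2641}
```

Emit:
apply_moves(steps=[{"x":0,"y":0,"z":-0.5,"spin":0},{"x":0,"y":0,"z":0,"spin":0}])

```text
time_s: 31.35
position: [0.5155, 0.3645, 0.0375]
tcp_rot: [[0.988, 0.003, 0.155], [-0.155, 0.042, 0.987], [-0.004, -0.999, 0.042]]
force: [0.3, -0.2, 0.6]
opening: 0.262
```

```bash
python3 - <<'E'
from rowm import *
p,im=snap("wrist","w27"); print(rows(im),st())
cv2.imwrite("pics/w27c.png",cv2.resize(im[100:170,220:300,::-1],None,fx=8,fy=8,interpolation=cv2.INTER_NEAREST))
E
```

```text
[164.71, 164.64] {'time_s': 31.4, 'position': [0.5155, 0.3645, 0.0375], 'tcp_rot': [[0.9878, 0.003, 0.1555], [-0.1555, 0.0422, 0.9869], [-0.0036, -0.9991, 0.0422]], 'force': [-0.4503, -0.3876, 0.4751], 'opening': 0.2633}
```

View pics/w27c.png

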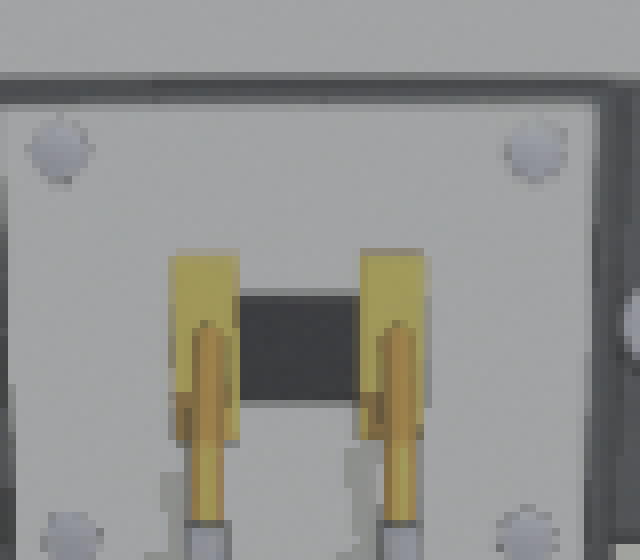

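Emit:
apply_moves(steps=[{"x":0,"y":0,"z":0.9,"spin":0},{"x":-0.4,"y":0,"z":0,"spin":0},{"x":0,"y":0,"z":0,"spin":0}])

```text
time_s: 31.7
position: [0.515, 0.3645, 0.0384]
tcp_rot: [[0.988, 0.003, 0.156], [-0.155, 0.042, 0.987], [-0.004, -0.999, 0.042]]
force: [0.4, 0.4, 0.1]
opening: 0.264
```

```bash
python3 - <<'E'
from rowm import *
p,im=snap("wrist","w28"); print(rows(im),st())
E
```

```text
[164.58, 164.57] {'time_s': 31.75, 'position': [0.515, 0.3645, 0.0384], 'tcp_rot': [[0.9878, 0.003, 0.1554], [-0.1554, 0.0422, 0.9869], [-0.0036, -0.9991, 0.0422]], 'force': [0.5899, 0.0459, -0.0086], 'opening': 0.263}
```

Emit:
apply_moves(steps=[{"x":0,"y":0,"z":-0.5,"spin":0},{"x":0,"y":0,"z":-0.5,"spin":0},{"x":0,"y":0,"z":0,"spin":0}])

```text
time_s: 32.05
position: [0.5151, 0.3645, 0.0374]
tcp_rot: [[0.988, 0.003, 0.155], [-0.155, 0.042, 0.987], [-0.003, -0.999, 0.042]]
force: [-1.3, 0.2, 0.9]
opening: 0.258
```

```bash
python3 - <<'E'
from rowm import *
p,im=snap("wrist","w29"); print(rows(im),st())
E
```

```text
[164.7, 164.64] {'time_s': 32.1, 'position': [0.5151, 0.3645, 0.0374], 'tcp_rot': [[0.9878, 0.0032, 0.1554], [-0.1554, 0.0423, 0.9869], [-0.0034, -0.9991, 0.0422]], 'force': [-0.4279, -0.5922, 0.9852], 'opening': 0.2586}
```

Emit:
apply_moves(steps=[{"x":0,"y":0,"z":-0.5,"spin":0},{"x":0,"y":0,"z":0,"spin":0},{"x":0,"y":0,"z":0,"spin":0},{"x":0,"y":0,"z":0,"spin":0}])

```text
time_s: 32.5
position: [0.5151, 0.3645, 0.0371]
tcp_rot: [[0.988, 0.003, 0.155], [-0.155, 0.042, 0.987], [-0.003, -0.999, 0.042]]
force: [-0.2, -0.2, 1.0]
opening: 0.261
```

```bash
python3 - <<'E'
from rowm import *
F=[];O=[]
for i in range(4):
    p,im=snap("wrist",f"w30{i}"); s=read_state();F.append(s["force"]);O.append(s["opening"]*87)
print(rows(im),st(),np.mean(F,0),np.mean(O))
p2,im2=snap("scene","s30"); snap("side","sd30")
cv2.imwrite("pics/w30c.png",cv2.resize(im[100:170,220:300,::-1],None,fx=8,fy=8,interpolation=cv2.INTER_NEAREST))
cv2.imwrite("pics/s30c.png",cv2.resize(im2[130:320,140:380,::-1],None,fx=3,fy=3,interpolation=cv2.INTER_CUBIC))
E
```

```text
[164.7, 164.71] {'time_s': 32.7, 'position': [0.5151, 0.3645, 0.0371], 'tcp_rot': [[0.9879, 0.0032, 0.1554], [-0.1554, 0.0423, 0.987], [-0.0034, -0.9991, 0.0422]], 'force': [-0.4554, -0.8674, -0.447], 'opening': 0.264} [-0.0251424  -0.4664381  -0.21501348] 22.72038057206651
```

View pics/w30c.png

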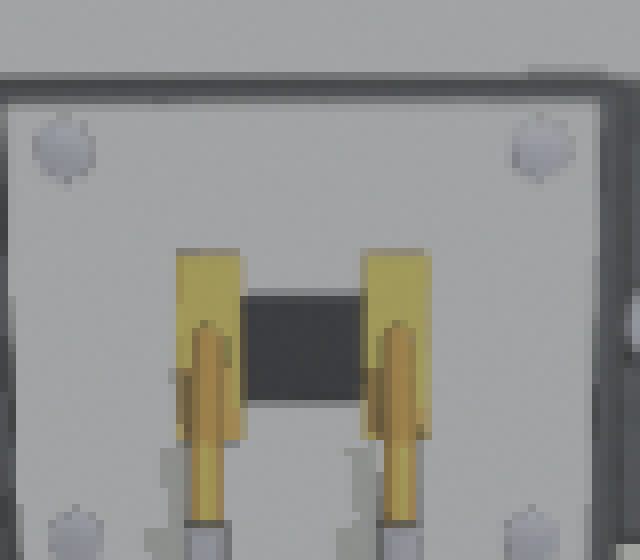

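View pics/s30c.png

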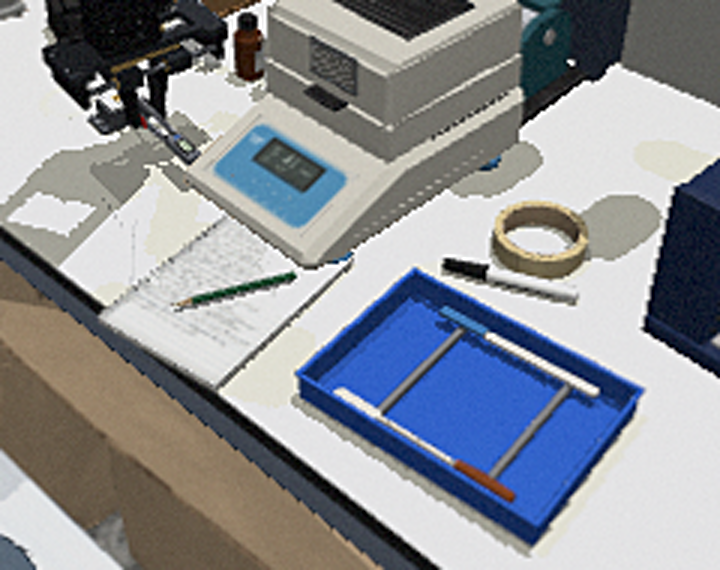

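Emit:
apply_moves(steps=[{"x":0,"y":0,"z":-0.5,"spin":0},{"x":0,"y":0,"z":0,"spin":0},{"x":0,"y":0,"z":0,"spin":0},{"x":0,"y":0,"z":0,"spin":0},{"x":0,"y":0,"z":0,"spin":0}])

```text
time_s: 33.3
position: [0.5152, 0.3644, 0.0366]
tcp_rot: [[0.988, 0.003, 0.155], [-0.155, 0.042, 0.987], [-0.003, -0.999, 0.042]]
force: [-1.0, -0.2, 0.5]
opening: 0.258
```

```bash
python3 - <<'E'
from rowm import *
F=[];O=[]
for i in range(6):
    p,im=snap("wrist",f"w31{i}"); s=read_state();F.append(s["force"]);O.append(s["opening"]*87)
print(rows(im),st(),np.mean(F,0),np.mean(O))
cv2.imwrite("pics/w31c.png",cv2.resize(im[100:170,220:300,::-1],None,fx=8,fy=8,interpolation=cv2.INTER_NEAREST))
E
```

```text
[164.8, 164.89] {'time_s': 33.6, 'position': [0.5152, 0.3644, 0.0366], 'tcp_rot': [[0.9878, 0.0033, 0.1554], [-0.1554, 0.0423, 0.9869], [-0.0034, -0.9991, 0.0422]], 'force': [-0.4916, -0.0267, 0.4781], 'opening': 0.2619} [-0.11377938 -0.18252713  0.34064893] 22.746409289018654
```

View pics/w31c.png

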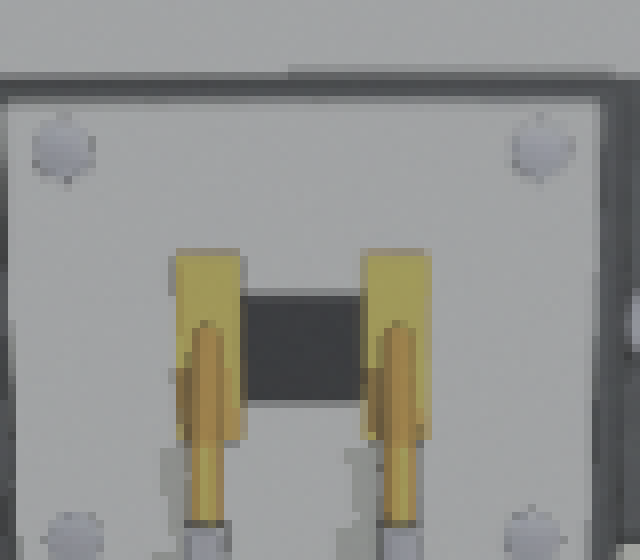

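```bash
python3 - <<'E'
from rig import job
print(job.hand_in())
E
```

```text
the job is handed in; nothing more can be done
None
```

The tweezers are out of the tray, squeezed to about 14 mm, with one tip resting on each gold land. I handed in at 33.6 s, still holding them.

**Last checks**
- **Position:** the last wrist picture shows both tips within about 0.3 mm of the middle of their lands across the width, and near the middle along the length.
- **Contact:** the tips had shifted slightly in the wrist picture, as they do when pushed up by the block. The wrist force averaged only about 0.3 N, too close to its noise to confirm contact by itself.
- **Tray:** the scene picture taken about a second before hand-in shows the spatula and scalpel still in the tray. I did not check the beaker, bottle and vials again at the end.

**Where the checks disagreed**
- **Gap:** the pictures give about 14.1 mm, while the averaged finger opening works out to about 13.5 mm.
- **Level:** the tweezers are not quite level; I estimate the tips are about 3° up.

**What went wrong on the way**
- **First touchdown:** I pressed too far, the force reading did not show it, and the tweezers pivoted tips-up in the grip. I lifted them, pressed the heel gently on bare bench to level them, and set them down again more carefully.
- **Tool tilt:** the gripper's tilt drifted during moves, so I made several extra up-and-down moves to correct it.

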